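# Stir the bead hopper, then hold the batch dial at the third click

## Robot

A 7-joint arm with a two-finger parallel gripper is mounted at the origin on the work surface. World frame = base frame: x ahead of the robot, y to its left, z up, the work surface at z = 0. Lengths are in m, angles in rad, forces in N, time in s.
With the tool pointing down it reaches from about 0.4 to 0.85 m from the base axis. Payload 10.4 kg.
Tool frame: the origin (TCP) lies on the centre line of the jaws, within the pads' length; the fingertips stand 17 mm ahead of it and the grasp point (between the pads) lies 2 mm behind it (manip.tcp_to_tips is the distance from the TCP to the fingertips, in m); z points along the fingers, x is the direction in which the jaws open and shut, and the axes are right-handed (so a half turn about z gives the same grasp; the last joint's range is limited). The gripper opens to 85 mm and grips with 20 to 120 N. Pads are 22 mm wide; open, the fingers measure 114 mm over their backs; the gripper's body (76 mm by 85 mm) begins 54 mm behind the grasp point. The pads swing forward as they close: fully open they stand 13 mm farther back than shut.
Start: joints at [-1.319, 0.332, -0.065, 1.46, 0.022, 1.35, -0.088], TCP at [0.17, 0.602, 0.248] pointing down, gripper open.
Joint ranges: [-2.6, 2.6], [-0.5, 2.12], [-1.47, 1.34], [0.16, 2.42], [-1.27, 4.41], [0.06, 2.06], [-2.6, 2.6]. Speed limits (rad/s): [2.22, 2.22, 2.79, 2.79, 3.14, 3.14, 3.14].

## Interface

Orientations are given as a unit quaternion [x, y, z, w].
In Python, from workcell import manip gives the robot as it stands.
- The arm moves only by the shell command python3 -m pendant 'ROWS' [FORCE]. ROWS is JSON, a list of rows, each a list of 3 entries, a list of its own where there are three numbers: the shift along the world's x, y, z in cm, then the turn, a rotation vector about the world's x, y, z in degrees, then the closure in counts, from 0 (fully open) to 255 (shut). A call has 1 to 12 rows; each row shifts and turns the pose as measured when the row begins; what a row does not reach is not made up. A row lasts 1/8 s, in which the tool goes at most 62.5 mm and 10.7 degrees, less where a joint would pass 70% of its speed; a pose out of reach is approached as far as the arm can. A call is refused whole if a number of a shift passes 6.25 or a number of a turn 10.7, either way. A call with a gripper value outside its range is refused whole. The fingers move at their own pace and stop on an object; FORCE is the grip in N (left out, the last holds). Time passes only in rows, so rows that do not move let the fingers close. It gives the time, the measured TCP pose, the force and the opening at its end, in the units of the state.
- manip.get_obs(): the state, without advancing time (a new reading comes with each control period).
- manip.camera(name): name is "side" or "top" or "wrist"; returns a dict with "pixels" (420x560x3 uint8, red, green, blue), "range_z" (420x560 float32, m along the optical axis (not along the pixel's ray), 0 where there is no reading), "K" (3x3 intrinsics, pixels), "origin" and "rotation" of the camera in the world; the wrist camera has in their place "hand_eye" (4x4, takes a point from camera to tool coordinates, whose origin is the TCP and whose axes are the tool frame's). Camera axes: x right, y down, z forward; pixel columns grow to the right and rows downward; lengths in m; the calibration is good to about 2 mm. A picture is of the moment at which its call begins: read the wrist's pose just before it.
- manip.hand_in(): hands the job in, once; it reports no verdict.
The state is a dict: "clock": time; "joint_pos": joint angles; "joint_velocities": joint speeds; "tau": joint torques, N m; "position": TCP position; "ee_rot": TCP orientation; "ft_force": force on the tool from outside, world axes, zero at the start; "torque": the same for the moment, N m; "grip_width": opening from 0.0 (shut) to 1.0 (fully open).
Only numpy, scipy, OpenCV 4.12 (cv2) and the standard library are available. Lean on these libraries where they do the work, as an engineer would, in place of code of your own. Each camera call takes 0.05 s, during which the arm holds its last target.

## Task

Take the wooden rod from its holder, stir the beads in the feeder's hopper with its lower end close to the floor, at least two full wide rounds, so that they are well shifted about, and stand the rod back in its holder. Then grip the feeder's spring-loaded dial, turn it clockwise from rest by feel, counting the clicks to the third stop and not past it, and finish while still gripping it there, since it springs back if let go. Keep all the beads in the hopper and leave the other things on the table where they are.

Things in the scene. Friction and masses are not known exactly. Their poses are not given: they have to be found in the camera images.
- feeder: (mm) bead feeder bolted to the table: grey housing 160 (x) x 310 (y) x 45 high, with a round open aluminium hopper at its +y end and a black bar-handled dial at its -y end. Origin: centre of its underside; z up, its front (-x) carries the spout.
- hopper_floor (a point): (mm) centre of the hopper's flat inner floor, 50 above the table, at (0, +75) in the feeder's frame, with the feeder's axes. The hopper is open at the top: inner radius about 64 at the floor, 68 at the rim, wall 4, rim 50 above this floor. Six barrel beads stand in it in one layer.
- dial_grip (a point): (mm) on the dial's vertical axis at the height to grip, 80 above the table, at (0, -85) in the feeder's frame; turns with the dial. Dial: disc of diameter 54 with an upright grip bar across it, 50 long (this point's x), 14 wide (y), top 12 above and lower edge 22 below this point; a white line marks its pointer end (-x). Six lines on the plate mark rest and the five stops.
- dial (a joint): dial angle in rad: 0 at rest (bar along the feeder's x, against an end stop), growing clockwise seen from above. Clicks every 24 degrees: stops 1 to 5 at 0.419, 0.838, 1.257, 1.676, 2.094; end of travel 2.15. A return spring (0.07 N m at rest, 0.095 at stop 3) turns it back to rest if let go; clicks add a ripple of +-0.06 N m: stiffest 6 degrees past a stop, easiest 6 degrees before the next.
- rod: (mm) round wooden stirring rod, diameter 16, length 170, about 40 g, standing upright and loose in the holder. Origin: centre of its foot (lower end); z along the rod towards its top.
- rod_foot (a point): (mm) centre of the rod's lower end (the end that stirs), same as the rod's origin.
- holder: (mm) steel rod holder fixed to the table: a tube of outer diameter 38 on a foot of diameter 68, 60 high, bore 28 (34 at the mouth), inner floor 6 above the table. Origin: centre of its underside.
- bead0: (mm) chunky wooden barrel bead, diameter 24, height 16, 12 g, standing on the hopper floor. Origin: centre of its underside.
- bead1: (mm) chunky wooden barrel bead, diameter 24, height 16, 12 g, standing on the hopper floor. Origin: centre of its underside.
- bead2: (mm) chunky wooden barrel bead, diameter 24, height 16, 12 g, standing on the hopper floor. Origin: centre of its underside.
- bead3: (mm) chunky wooden barrel bead, diameter 24, height 16, 12 g, standing on the hopper floor. Origin: centre of its underside.
- bead4: (mm) chunky wooden barrel bead, diameter 24, height 16, 12 g, standing on the hopper floor. Origin: centre of its underside.
- bead5: (mm) chunky wooden barrel bead, diameter 24, height 16, 12 g, standing on the hopper floor. Origin: centre of its underside.
- ruler: (mm) bystander: flat wooden ruler 260 x 35 x 8. Origin: centre of underside.
- cone_a: (mm) bystander: thread cone, diameter 64 at the foot, 112 high. Origin: centre of underside.
- cone_b: (mm) bystander: thread cone, diameter 64 at the foot, 112 high. Origin: centre of underside.
- weight: (mm) bystander: steel pattern weight, diameter 70, 40 high with its knob. Origin: centre of underside.
- jar: (mm) bystander: clear jar with a steel cap, diameter 68, 85 high. Origin: centre of underside.
- chalk: (mm) bystander: white chalk block 50 x 35 x 10. Origin: centre of underside.
- tape: (mm) bystander: roll of tape, outer diameter 90, 24 high. Origin: centre of underside.

How it is judged:
On the way, in this order (a step that is already met when the one before it is completed fails the run):
1. the rod is lifted out of its holder in the fingers (contact force between the fingers and rod above 1 N and z of rod_foot in the frame of holder above 0.063 m), for 0.1 s.
2. the held rod, its foot near the hopper floor, passes the hopper's far (+x) side (horizontal distance between rod_foot and hopper_floor below 0.064 m and z of rod_foot in the frame of hopper_floor below 0.016 m and contact force between the fingers and rod above 1 N and x of rod_foot in the frame of hopper_floor above 0.012 m), for 0.05 s.
3. it comes round to the hopper's near (-x) side (horizontal distance between rod_foot and hopper_floor below 0.064 m and z of rod_foot in the frame of hopper_floor below 0.016 m and contact force between the fingers and rod above 1 N and x of rod_foot in the frame of hopper_floor below -0.012 m), for 0.05 s.
4. it comes round to the far side again, with beads shifted: of each of the pairs 0/1, 2/3 and 4/5 at least one bead lies 15 mm or more from its start (all of step 2 and distance of any of bead0, bead1 from where it was at the start of the episode above 0.015 m and distance of any of bead2, bead3 from where it was at the start of the episode above 0.015 m and distance of any of bead4, bead5 from where it was at the start of the episode above 0.015 m), for 0.05 s.
5. the rod stands in its holder again, let go (horizontal distance between rod_foot and holder below 0.014 m and z of rod_foot in the frame of holder below 0.016 m and angle between rod's own z axis and vertical below 0.3 rad and contact force between the fingers and rod below 0.1 N), for 0.2 s.
6. the fingers hold the dial at the third stop (value of joint dial between 1.1067 and 1.4067 rad and contact force between the fingers and dial above 3 N), for 0.5 s.
At the end, for the whole second after the job is handed in: The fingers grip the dial (more than 3 N) and hold it still within 0.15 rad of the third stop (1.257 rad); the rod stands in its holder untouched (foot within 14 mm of its axis and on its floor, leaning less than 0.3 rad); all six beads are in the hopper; no bystander has moved more than 40 mm (all of step 5 and all of step 6 and velocity of joint dial between -0.1 and 0.1 rad/s and horizontal distance between each of bead0, bead1, bead2, bead3, bead4, bead5 and hopper_floor below 0.075 m and distance of each of ruler, cone_a, cone_b, weight, jar, chalk, tape from where it was at the start of the episode below 0.04 m); the arm keeps its last pose, push and grip.
It fails at once if the dial is turned past the third stop (more than 0.25 rad beyond it) (value of joint dial above 1.5067 rad).
It fails at once if a bead leaves the hopper (horizontal distance between any of bead0, bead1, bead2, bead3, bead4, bead5 and hopper_floor above 0.08 m).
It fails at once if a bystander is pushed more than 40 mm away (distance of any of ruler, cone_a, cone_b, weight, jar, chalk, tape from where it was at the start of the episode above 0.04 m).
It also fails if it takes over 72 s, if anything falls off the work surface, if the arm or the gripper's body presses on something with over 40 N, if the wrist force passes 120 N, or if a joint passes its speed limit or range.

## Working session

There is one attempt and no reset: what is moved stays moved. The work goes in short steps, Python scripts to look and compute and a shell command to move; the robot and the scene stay as the last step left them, time stands still between calls to the robot, and variables do not carry over. Pictures are saved under pics/ and viewed, and the job is handed in when it is done.

```bash
ls; mkdir -p pics; cat > h.py <<'E'
import numpy as np,cv2
from workcell import manip
from scipy.spatial.transform import Rotation as R
def save(n,c): cv2.imwrite('pics/'+n+'.png',cv2.cvtColor(c['pixels'],cv2.COLOR_RGB2BGR))
def pts(c,o=None):
    z=c['range_z'];K=c['K'];v,u=np.mgrid[:z.shape[0],:z.shape[1]]
    p=np.stack([(u-K[0,2])/K[0,0]*z,(v-K[1,2])/K[1,1]*z,z],-1)
    if 'hand_eye' in c:
        T=np.array(c['hand_eye']);p=p@T[:3,:3].T+T[:3,3]
        return p@R.from_quat(o['ee_rot']).as_matrix().T+np.array(o['position'])
    return p@np.array(c['rotation']).T+np.array(c['origin'])
E
python3 - <<'E'
from h import *
o=manip.get_obs();print(o)
for n in['top','side','wrist']:
    c=manip.camera(n);save(n+'0',c);np.savez('c_%s.npz'%n,**c);print(n,c['K'],c.get('origin'),c.get('rotation'),c.get('hand_eye'))
E
```

```text
pics
{'clock': 0.0, 'joint_pos': array([-1.31859371,  0.33287698, -0.06470995,  1.46094412,  0.02162876,
        1.34990767, -0.08848418]), 'joint_velocities': array([-0.0010639 , -0.00107677, -0.00134065, -0.00059964, -0.00187341,
       -0.00095879,  0.00054028]), 'tau': array([-1.11317720e-03, -6.25436854e+01,  4.82113136e-02, -3.91633558e+01,
        1.60916807e-02,  9.36041266e-03,  4.85177850e-05]), 'position': array([0.16950936, 0.60120548, 0.24751143]), 'ee_rot': array([ 7.97278397e-01,  6.03611331e-01, -5.44932506e-04,  4.70244448e-04]), 'ft_force': array([-0.60259232,  0.09897141, -0.35767682]), 'torque': array([-0.02254771, -0.00676421, -0.0166529 ]), 'grip_width': 1.0000766168245074}
top [[448.52397443   0.         281.91518335]
 [  0.         448.52397443 207.3272226 ]
 [  0.           0.           1.        ]] [ 0.32908259 -0.05276796  1.13294931] [-0.69543309  0.71175471 -0.0672353   0.07250839] None
side [[481.33637556   0.         289.86938538]
 [  0.         481.33637556 201.36087793]
 [  0.           0.           1.        ]] [-0.02059355  0.85693133  1.17395867] [-0.23784211  0.89526184 -0.36227184  0.10342378] None
wrist [[358.74803091   0.         284.12959535]
 [  0.         358.74803091 209.70121877]
 [  0.           0.           1.        ]] None None [[ 9.99999635e-01 -5.62695761e-04 -6.42616576e-04  1.78175100e-03]
 [ 7.19612308e-04  9.60308754e-01  2.78938308e-01 -7.08656320e-02]
 [ 4.60152919e-04 -2.78938669e-01  9.60308808e-01 -1.26338454e-01]
 [ 0.00000000e+00  0.00000000e+00  0.00000000e+00  1.00000000e+00]]
```

View pics/top0.png

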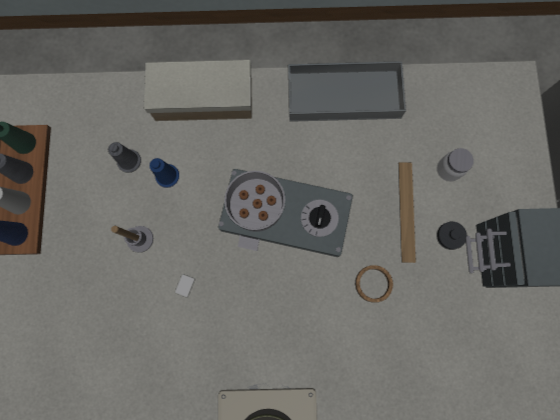

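View pics/side0.png

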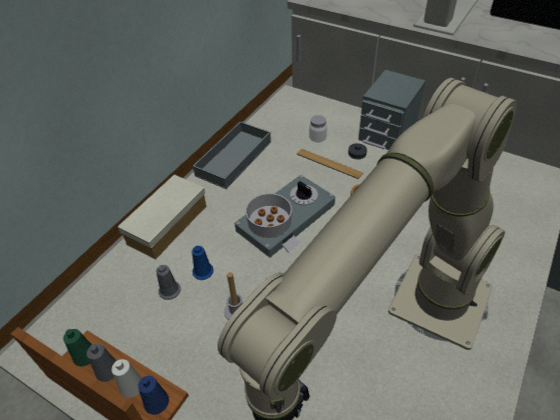

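View pics/wrist0.png

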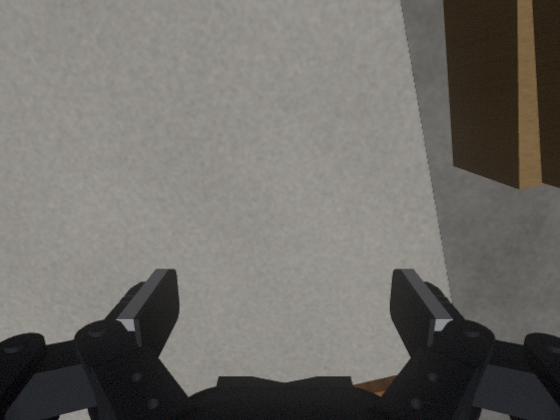

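```bash
sed -i "s/return p@np.array(c\['rotation'\]).T/return p@R.from_quat(c['rotation']).as_matrix().T/" h.py
python3 - <<'E'
from h import *
c=dict(np.load('c_top.npz'));P=pts(c)
for n,(u,v) in dict(hold=(139,239),rodtop=(116,229),table=(300,330),hopper=(255,203),dial=(320,217),chalk=(185,286),ca=(130,163),cb=(165,180),tape=(374,284),ruler=(407,212)).items():
    print(n,P[v,u].round(3))
def comp(m,n):
    p=P[m];print(n,m.sum(),p.mean(0).round(4),p.min(0).round(3),p.max(0).round(3))
z=P[...,2]; v,u=np.mgrid[:420,:560]
# housing top
m=(abs(z-.045)<.004)&(u>215)&(u<355)&(v>165)&(v<258)
m=cv2.morphologyEx(m.astype(np.uint8),cv2.MORPH_OPEN,np.ones((3,3)))
xy=P[m>0][:,:2].astype(np.float32);r=cv2.minAreaRect(xy);print(r, cv2.boxPoints(r))
rim=(z>.092)&(z<.106)&(u>215)&(u<295)&(v>160)&(v<240)
def circ(q):
    A=np.c_[2*q,np.ones(len(q))];s=np.linalg.lstsq(A,(q**2).sum(1),rcond=None)[0];return s[:2],np.sqrt(s[2]+s[0]**2+s[1]**2)
print('rim',rim.sum(),circ(P[rim][:,:2]))
dl=(z>.07)&(u>295)&(u<345)&(v>195)&(v<240)
print('bar',dl.sum(),z[dl].max(),cv2.minAreaRect(P[dl][:,:2].astype(np.float32)))
hm=(z>.055)&(z<.064)&(u>118)&(u<160)&(v>220)&(v<256);print('holder',hm.sum(),circ(P[hm][:,:2]))
rm=(z>.09)&(u>100)&(u<150)&(v>215)&(v<250)
for a in np.arange(.09,.19,.012):
    k=rm&(z>=a)&(z<a+.012); 
    if k.sum():print('rod',a.round(3),k.sum(),P[k].mean(0).round(4))
im=cv2.imread('pics/top0.png');cv2.imwrite('pics/t1.png',cv2.resize(im[150:270,90:370],None,fx=2.85,fy=2.85,interpolation=cv2.INTER_CUBIC))
E
```

```text
hold [0.475 0.299 0.061]
rodtop [0.482 0.311 0.178]
table [ 0.25  -0.084  0.001]
hopper [0.556 0.018 0.063]
dial [ 0.512 -0.136  0.093]
chalk [0.362 0.197 0.012]
ca [0.675 0.339 0.034]
cb [0.627 0.247 0.037]
tape [ 0.357 -0.272 -0.004]
ruler [ 0.535 -0.365  0.008]
((0.5385807156562805, -0.054503366351127625), (0.30905288457870483, 0.15885239839553833), 76.32115936279297) [[ 0.424865   -0.18586424]
 [ 0.57921183 -0.22342956]
 [ 0.6522964   0.07685751]
 [ 0.4979496   0.11442283]]
rim 385 (array([0.55618584, 0.01815561]), np.float64(0.06923833210594747))
bar 137 1.1329493128037404 ((0.43348005414009094, -0.10372886061668396), (0.018635714426636696, 0.23159487545490265), 68.58150482177734)
holder 101 (array([0.48278649, 0.31734756]), np.float64(0.0180148258693643))
rod 0.09 16 [0.4805 0.312  0.0959]
rod 0.102 11 [0.4802 0.3119 0.1092]
rod 0.114 13 [0.4809 0.3125 0.1184]
rod 0.126 13 [0.4803 0.3123 0.1309]
rod 0.138 16 [0.4805 0.3119 0.1445]
rod 0.15 11 [0.4806 0.3109 0.1566]
rod 0.162 26 [0.4813 0.3144 0.1691]
rod 0.174 32 [0.4823 0.3163 0.1764]
```

View pics/t1.png

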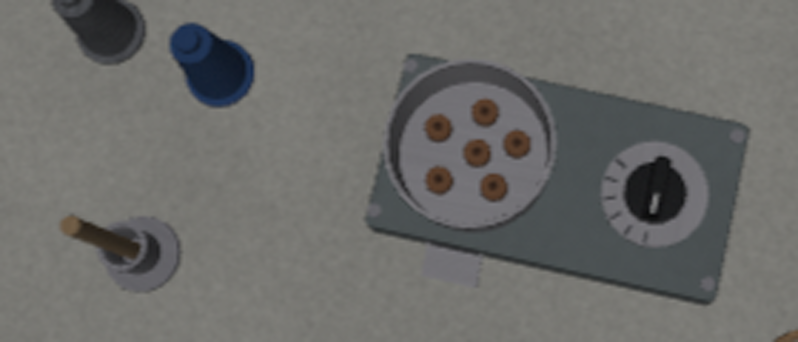

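```bash
python3 - <<'E'
from h import *
c=dict(np.load('c_top.npz'))
hsv=cv2.cvtColor(c['pixels'],cv2.COLOR_RGB2HSV)
m=((hsv[...,1]>110)&(hsv[...,0]<20)).astype(np.uint8);m[:170]=0;m[235:]=0;m[:,:225]=0;m[:,290:]=0
n,l,s,ce=cv2.connectedComponentsWithStats(m)
Rm=R.from_quat(c['rotation']).as_matrix();O=c['origin'];K=c['K'];H=np.array([.5563,.0184]);th=np.radians(-13.7)
F=np.array([[np.cos(th),-np.sin(th)],[np.sin(th),np.cos(th)]])
for i in range(1,n):
    if s[i,4]<15: continue
    d=Rm@np.linalg.solve(K,[*ce[i],1]);p=O+d*(.062-O[2])/d[2]
    print(s[i,4],ce[i].round(),p[:2].round(4),'feeder',((p[:2]-H)@F*1000).round(),np.hypot(*(p[:2]-H)).round(3))
E
python3 -m pendant '[[[4.5,-4.1,0],[0,0,1],0],[[4.5,-4.1,0],[0,0,1],0],[[4.5,-4.1,0],[0,0,0],0],[[4.5,-4.1,0],[0,0,0],0],[[4.5,-4.1,0],[0,0,0],0],[[4.5,-4.1,0],[0,0,0],0]]' 60
```

```text
52 [260. 189.] [0.5922 0.0063] feeder [38. -3.] 0.038
54 [243. 194.] [0.5786 0.0466] feeder [15. 33.] 0.036
51 [271. 200.] [ 0.5633 -0.0206] feeder [ 16. -36.] 0.04
53 [257. 203.] [0.5559 0.0131] feeder [ 1. -5.] 0.005
53 [244. 213.] [0.5333 0.0464] feeder [-29.  22.] 0.036
53 [263. 215.] [ 5.257e-01 -3.000e-04] feeder [-25. -25.] 0.036
clock: 0.9
position: [0.4402, 0.3501, 0.2458]
ee_rot: [0.783, 0.622, -0.002, -0.0]
ft_force: [1.8, 0.4, -0.4]
grip_width: 0.998
```

```bash
python3 -m pendant '[[[4.2,-3.2,0],[0,0,0],0],[[0,0,0],[0,0,0],0]]'
python3 - <<'E'
from h import *
o=manip.get_obs();c=manip.camera('wrist');save('w1',c);P=pts(c,o)
print(o['position'],o['ee_rot'],R.from_quat(o['ee_rot']).as_matrix().round(3))
z=P[...,2];near=np.hypot(P[...,0]-.4828,P[...,1]-.3175)<.06
for a in np.arange(.03,.19,.012):
    k=near&(z>=a)&(z<a+.012)
    if k.sum():print(a.round(3),k.sum(),P[k].mean(0).round(4))
c=manip.camera('top');save('t2',c)
E
```

```text
clock: 1.15
position: [0.4869, 0.3116, 0.2456]
ee_rot: [0.786, 0.619, -0.002, 0.001]
ft_force: [-0.0, 0.5, 0.2]
grip_width: 1.0
[0.48693038 0.3116492  0.24557996] [ 0.78568017  0.61862921 -0.00196564  0.00083698] [[ 0.235  0.972 -0.002]
 [ 0.972 -0.235 -0.004]
 [-0.004 -0.001 -1.   ]]
0.03 105 [0.4764 0.3204 0.0359]
0.042 145 [0.4811 0.3197 0.0502]
0.054 805 [0.4785 0.3201 0.0596]
0.066 41 [0.4758 0.3207 0.0722]
0.078 51 [0.4758 0.3206 0.0839]
0.09 60 [0.4761 0.3205 0.096 ]
0.102 64 [0.4759 0.3203 0.1079]
0.114 79 [0.4759 0.3205 0.1203]
0.126 84 [0.4759 0.3206 0.1324]
0.138 99 [0.476  0.3203 0.1441]
0.15 118 [0.4759 0.3204 0.1562]
0.162 133 [0.4759 0.3206 0.1682]
0.174 551 [0.4815 0.3194 0.1764]
```

View pics/w1.png

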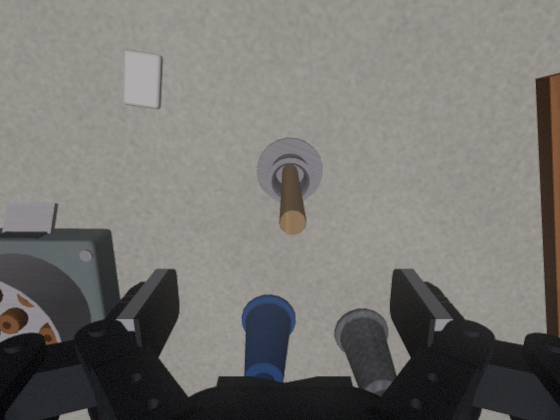

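```bash
python3 -m pendant '[[[-0.5,0.7,0],[0,0,0],0],[[0,0,-3.5],[0,0,0],0],[[0,0,-4],[0,0,0],0],[[0,0,-3.2],[0,0,0],0],[[0,0,0],[0,0,0],0]]'
python3 - <<'E'
from h import *
o=manip.get_obs();c=manip.camera('wrist');save('w2',c);P=pts(c,o)
print(o['position'],o['ft_force'])
E
```

```text
clock: 1.88
position: [0.4709, 0.3322, 0.1364]
ee_rot: [0.779, 0.627, -0.001, -0.002]
ft_force: [-0.4, 0.2, 0.7]
grip_width: 0.998
[0.47092051 0.33221426 0.13639098] [-0.41217633  0.16906851  0.74450103]
```

View pics/w2.png

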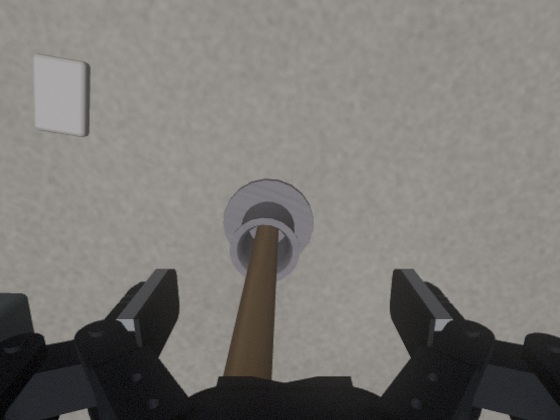

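```bash
python3 -m pendant '[[[1.1,-1.3,-0.3],[0,0,0],0],[[0,0,0],[0,0,0],0]]'
python3 - <<'E'
from h import *
o=manip.get_obs();c=manip.camera('wrist');save('w3',c);P=pts(c,o)
print(o['position'],o['ft_force'],R.from_quat(o['ee_rot']).as_matrix().round(3))
E
```

```text
clock: 2.17
position: [0.4844, 0.3204, 0.138]
ee_rot: [0.779, 0.627, 0.002, -0.002]
ft_force: [0.4, -0.3, 0.0]
grip_width: 0.998
[0.48438775 0.32040909 0.13804201] [ 0.42393862 -0.28066098  0.04084893] [[ 0.214  0.977  0.   ]
 [ 0.977 -0.214  0.006]
 [ 0.006 -0.001 -1.   ]]
```

View pics/w3.png

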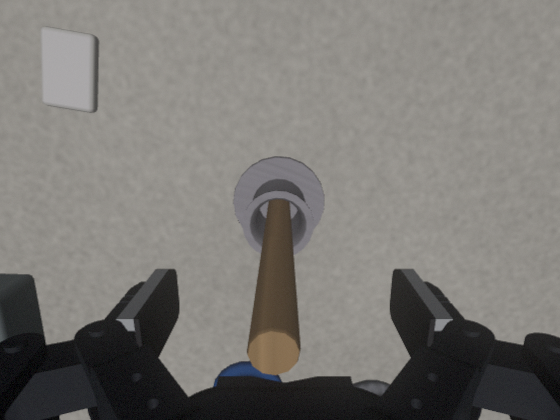

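```bash
python3 -m pendant '[[[-0.2,-0.2,-0.5],[0,0,0],0],[[0,0,0],[0,0,0],0],[[0,0,0],[0,0,0],255],[[0,0,0],[0,0,0],255],[[0,0,0],[0,0,0],255],[[0,0,0],[0,0,0],255],[[0,0,0],[0,0,0],255]]' 60
```

```text
clock: 3.1
position: [0.4819, 0.3202, 0.1342]
ee_rot: [0.779, 0.628, 0.003, -0.003]
ft_force: [-0.3, 0.2, -0.1]
grip_width: 0.171
```

```bash
python3 -m pendant '[[[0,0,1],[0,0,0],255],[[0,0,2],[0,0,0],255],[[0,0,3],[0,0,0],255],[[0,0,3],[0,0,0],255],[[0,0,3],[0,0,0],255],[[0,0,0],[0,0,0],255],[[0,0,0],[0,0,0],255]]'
python3 - <<'E'
from h import *
o=manip.get_obs();c=manip.camera('wrist');save('w4',c);P=pts(c,o)
print(o['position'],o['ft_force'],R.from_quat(o['ee_rot']).as_matrix().round(3))
c=manip.camera('side');save('s4',c);P=pts(c)
E
```

```text
clock: 3.98
position: [0.4814, 0.3196, 0.2608]
ee_rot: [0.779, 0.627, 0.004, -0.003]
ft_force: [0.1, 0.3, -0.9]
grip_width: 0.172
[0.4813654  0.31956393 0.26082348] [ 0.05623724  0.26262548 -0.92291825] [[ 0.213  0.977  0.002]
 [ 0.977 -0.213  0.009]
 [ 0.009  0.    -1.   ]]
```

View pics/w4.png

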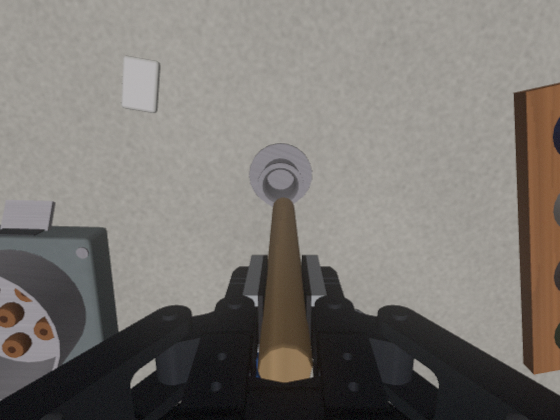

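View pics/s4.png

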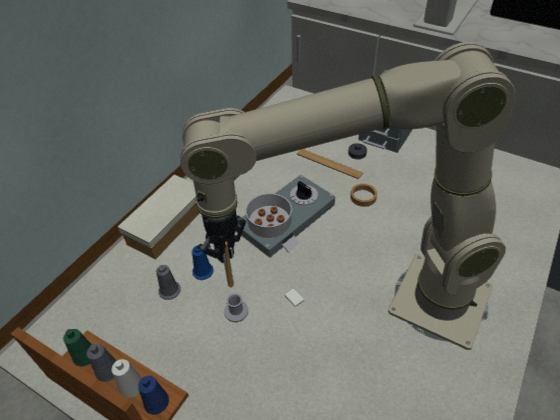

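```bash
python3 -m pendant '[[[0.5,-4,0],[0,0,0],255],[[0.6,-6,0],[0,0,0],255],[[0.6,-6,0],[0,0,0],255],[[0.6,-6,0],[0,0,0],255],[[0.5,-4,0],[0,0,0],255],[[0,0,0],[0,0,0],255],[[0,0,0],[0,0,0],255]]'
```

```text
clock: 4.95
position: [0.5058, 0.052, 0.2551]
ee_rot: [0.778, 0.628, -0.001, -0.004]
ft_force: [-0.1, 0.3, -0.2]
grip_width: 0.171
```

```bash
python3 -m pendant '[[[0.6,-2.6,0],[0,0,0],255],[[0,0,0],[0,0,0],255],[[0,0,0],[0,0,0],255]]'
python3 - <<'E'
from h import *
o=manip.get_obs();c=manip.camera('wrist');save('w5',c);P=pts(c,o)
m=R.from_quat(o['ee_rot']).as_matrix();print(o['position'],m.round(3),o['position']+.128*m[:,2])
c=manip.camera('top');save('t5',c);P=pts(c)
im=cv2.imread('pics/t5.png');cv2.imwrite('pics/t5b.png',cv2.resize(im[150:270,160:370],None,fx=3.8,fy=3.8,interpolation=cv2.INTER_CUBIC))
E
```

```text
clock: 5.32
position: [0.5114, 0.0301, 0.2539]
ee_rot: [0.776, 0.631, -0.001, -0.005]
ft_force: [-0.1, 0.1, -0.4]
grip_width: 0.168
[0.51135124 0.03009635 0.25391399] [[ 0.204  0.979 -0.008]
 [ 0.979 -0.204  0.006]
 [ 0.004 -0.009 -1.   ]] [0.51030085 0.03080963 0.12592029]
```

View pics/w5.png

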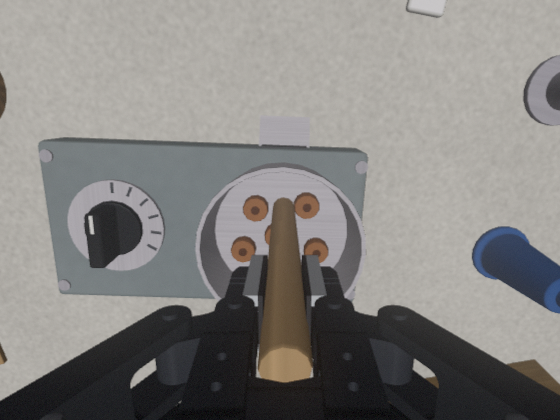

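View pics/t5b.png

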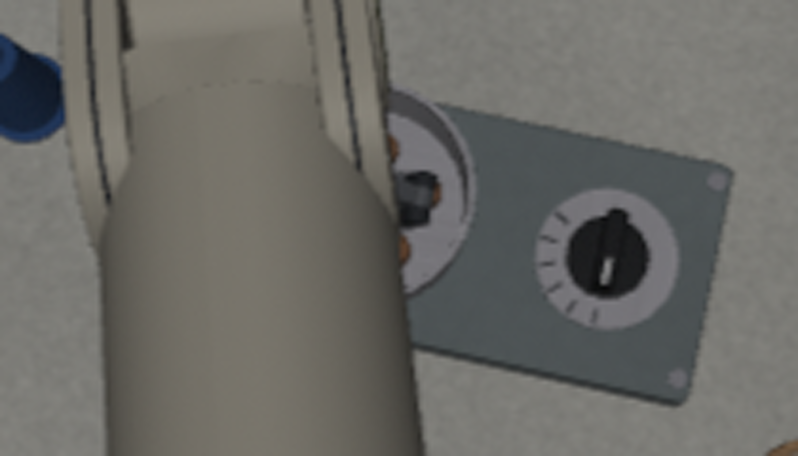

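```bash
python3 -m pendant '[[[0.1,-0.4,0],[0,0,0],255],[[0,0,-1.2],[0,0,0],255],[[0,0,-1.2],[0,0,0],255],[[0,0,0],[0,0,0],255]]'
```

```text
clock: 5.92
position: [0.5119, 0.0265, 0.2276]
ee_rot: [0.775, 0.631, -0.002, -0.005]
ft_force: [-0.3, 0.8, 0.5]
grip_width: 0.17
```

```bash
python3 -m pendant '[[[0,0,-1.2],[-0.3,-0.5,0.5],255],[[0,0,-1.2],[0,0,0.5],255],[[0,0,-1.0],[0,0,0],255],[[0,0,0],[0,0,0],255]]'
```

```text
clock: 6.42
position: [0.5116, 0.0266, 0.1908]
ee_rot: [0.77, 0.639, -0.0, 0.0]
ft_force: [0.1, 0.3, 0.3]
grip_width: 0.172
```

```bash
cat >> h.py <<'E'
def plan(n=6,r=.040,step=18,sgn=1,zt=.186):
    o=manip.get_obs();m=R.from_quat(o['ee_rot']).as_matrix()
    f=np.array(o['position'])+.128*m[:,2];H=np.array([.5563,.0184])
    d=f[:2]-H;a=np.degrees(np.arctan2(d[1],d[0]));print('foot rel',(d*1000).round(1),'r',np.hypot(*d).round(4),'ang',a.round(1),'foot z',(f[2]-.05).round(4),'F',o['ft_force'].round(1),'zax',m[:,2].round(3),'rot corr deg x,y',np.degrees([-m[1,2],m[0,2]]).round(1))
    p=d
    for i in range(1,n+1):
        q=r*np.array([np.cos(np.radians(a+sgn*step*i)),np.sin(np.radians(a+sgn*step*i))]);print(((q-p)*100).round(2),end=' ');p=q
    print()
E
python3 -m pendant '[[[0,0,-0.5],[0,0,0],255],[[0,0,0],[0,0,0],255]]'; python3 -c "
from h import *;plan()"
```

```text
clock: 6.68
position: [0.5119, 0.0265, 0.1858]
ee_rot: [0.77, 0.639, -0.0, 0.0]
ft_force: [-0.3, -0.2, -0.1]
grip_width: 0.171
foot rel [-44.4   8.1] r 0.0452 ang 169.7 foot z 0.0078 F [-0.3 -0.2 -0.1] zax [ 0. -0. -1.] rot corr deg x,y [0. 0.]
[ 0.48 -1.34] [ 0.36 -1.2 ] [ 0.71 -1.03] [ 1.   -0.76] [ 1.18 -0.41] [ 1.25 -0.03]
```

```bash
python3 -m pendant '[[[0.4,-1.3,0],[0,0,0],255],[[0.4,-1.2,0],[0,0,0],255],[[0.7,-1.0,0],[0,0,0],255],[[1.0,-0.8,0],[0,0,0],255],[[1.2,-0.4,0],[0,0,0],255],[[1.2,0,0],[0,0,0],255]]'; python3 -c "
from h import *;plan()"
```

```text
clock: 7.42
position: [0.565, -0.019, 0.1878]
ee_rot: [0.769, 0.639, 0.004, -0.002]
ft_force: [0.5, -0.2, 0.0]
grip_width: 0.17
foot rel [  9.2 -36.2] r 0.0374 ang -75.8 foot z 0.0098 F [ 0.5 -0.2  0. ] zax [ 0.004  0.009 -1.   ] rot corr deg x,y [-0.5  0.2]
[1.21 0.24] [0.94 0.83] [0.64 1.08] [0.28 1.22] [-0.11  1.25] [-0.49  1.15]
```

```bash
python3 -m pendant '[[[1.2,0.2,-0.2],[-0.5,0.2,0],255],[[1.0,0.8,0],[0,0,0],255],[[0.7,1.1,0],[0,0,0],255],[[0.3,1.2,0],[0,0,0],255],[[-0.1,1.2,0],[0,0,0],255],[[-0.4,1.2,0],[0,0,0],255]]'; python3 -c "
from h import *;plan()"
```

```text
clock: 8.18
position: [0.5928, 0.0392, 0.1844]
ee_rot: [0.769, 0.639, -0.003, -0.0]
ft_force: [-0.0, -0.9, 0.6]
grip_width: 0.169
foot rel [35.8 20.3] r 0.0411 ang 29.5 foot z 0.0064 F [-0.  -0.9  0.6] zax [-0.006 -0.004 -1.   ] rot corr deg x,y [ 0.2 -0.3]
[-0.88  0.92] [-1.04  0.69] [-1.21  0.33] [-1.25 -0.06] [-1.17 -0.44] [-0.98 -0.78]
```

```bash
python3 -m pendant '[[[-0.8,1.0,0],[0.2,-0.3,0],255],[[-1.0,0.7,0],[0,0,0],255],[[-1.2,0.3,0],[0,0,0],255],[[-1.2,0,0],[0,0,0],255],[[-1.2,-0.4,0],[0,0,0],255],[[-1.0,-0.8,0],[0,0,0],255]]'; python3 -c "
from h import *;plan(9)"
```

```text
clock: 8.93
position: [0.5284, 0.042, 0.1871]
ee_rot: [0.77, 0.638, 0.002, 0.007]
ft_force: [5.9, -0.0, 2.5]
grip_width: 0.171
foot rel [-26.4  22.5] r 0.0347 ang 139.5 foot z 0.0091 F [ 5.9 -0.   2.5] zax [ 0.012 -0.009 -1.   ] rot corr deg x,y [0.5 0.7]
[-1.06 -0.72] [-0.29 -1.22] [ 0.1  -1.25] [ 0.48 -1.16] [ 0.81 -0.95] [ 1.07 -0.65] [ 1.22 -0.29] [1.25 0.1 ] [1.16 0.48]
```

```bash
python3 - <<'E'
from h import *
save('w6',manip.camera('wrist'))
E
```

```text
(no output)
```

View pics/w6.png

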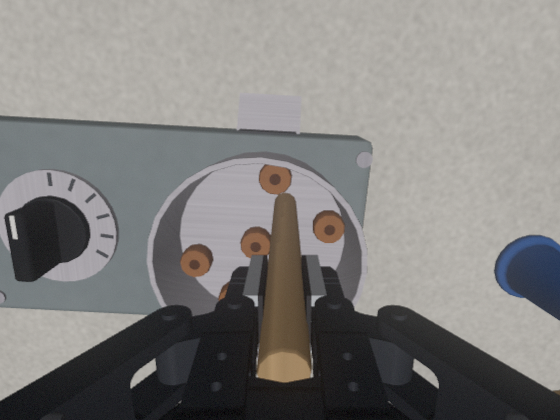

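```bash
python3 -m pendant '[[[-1.0,-0.7,-0.2],[0.5,0.7,0],255],[[-0.3,-1.2,0],[0,0,0],255],[[0.1,-1.2,0],[0,0,0],255],[[0.5,-1.2,0],[0,0,0],255],[[0.8,-0.9,0],[0,0,0],255],[[1.1,-0.6,0],[0,0,0],255]]'; python3 -c "
from h import *;plan(6)"
```

```text
clock: 9.72
position: [0.5406, -0.0209, 0.1855]
ee_rot: [0.771, 0.637, 0.0, -0.001]
ft_force: [-4.6, 5.6, 3.7]
grip_width: 0.169
foot rel [-15.8 -39.1] r 0.0422 ang -112.0 foot z 0.0075 F [-4.6  5.6  3.7] zax [-0.001  0.002 -1.   ] rot corr deg x,y [-0.1 -0. ]
[ 1.3  -0.08] [1.25 0.11] [1.15 0.49] [0.94 0.82] [0.64 1.07] [0.28 1.22]
```

```bash
python3 -m pendant '[[[1.2,0.0,0],[0,0,0],255],[[1.2,0.2,0],[0,0,0],255],[[1.1,0.5,0],[0,0,0],255],[[0.9,0.8,0],[0,0,0],255],[[0.6,1.1,0],[0,0,0],255],[[0.2,1.2,0],[0,0,0],255]]'; python3 -c "
from h import *;plan(6)"
```

```text
clock: 10.48
position: [0.5953, 0.024, 0.1837]
ee_rot: [0.77, 0.638, -0.001, -0.005]
ft_force: [-3.0, -4.0, 4.3]
grip_width: 0.169
foot rel [38.   6.5] r 0.0385 ang 9.7 foot z 0.0057 F [-3.  -4.   4.3] zax [-0.008  0.007 -1.   ] rot corr deg x,y [-0.4 -0.5]
[-0.25  1.21] [-0.75  1.  ] [-1.02  0.72] [-1.19  0.37] [-1.25 -0.01] [-1.19 -0.4 ]
```

```bash
python3 -m pendant '[[[-0.3,1.2,0.2],[-0.4,-0.5,0],255],[[-0.8,1.0,0],[0,0,0],255],[[-1.0,0.7,0],[0,0,0],255],[[-1.2,0.4,0],[0,0,0],255],[[-1.2,0.0,0],[0,0,0],255],[[-1.2,-0.4,0],[0,0,0],255]]'; python3 -c "
from h import *;plan(6)
save('w7',manip.camera('wrist'))"
```

```text
clock: 11.22
position: [0.5365, 0.0494, 0.1863]
ee_rot: [0.771, 0.637, -0.002, 0.005]
ft_force: [0.5, -0.2, -0.2]
grip_width: 0.169
foot rel [-19.2  29.7] r 0.0354 ang 122.9 foot z 0.0083 F [ 0.5 -0.2 -0.2] zax [ 0.004 -0.01  -1.   ] rot corr deg x,y [0.6 0.3]
[-1.18 -0.45] [-0.63 -1.08] [-0.26 -1.22] [ 0.13 -1.24] [ 0.51 -1.14] [ 0.84 -0.93]
```

View pics/w7.png

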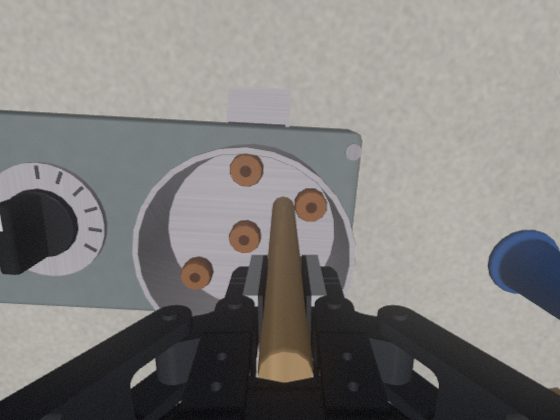

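```bash
python3 -m pendant '[[[-1.1,-0.5,0],[0.6,0.3,0],255],[[-0.7,-1.1,0],[0,0,0],255],[[-0.3,-1.2,0],[0,0,0],255],[[0.1,-1.2,0],[0,0,0],255],[[0.5,-1.1,0],[0,0,0],255],[[0.8,-0.9,0],[0,0,0],255],[[1.0,-0.7,0],[0,0,0],255]]'; python3 -c "
from h import *;plan(7)"
```

```text
clock: 12.15
position: [0.5392, -0.0217, 0.1873]
ee_rot: [0.771, 0.637, 0.002, -0.001]
ft_force: [-0.2, 0.4, -0.4]
grip_width: 0.17
foot rel [-16.8 -39.5] r 0.0429 ang -113.1 foot z 0.0093 F [-0.2  0.4 -0.4] zax [ 0.002  0.005 -1.   ] rot corr deg x,y [-0.3  0.1]
[ 1.33 -0.04] [1.25 0.09] [1.16 0.47] [0.96 0.8 ] [0.66 1.06] [0.3  1.21] [-0.09  1.25]
```

```bash
python3 -m pendant '[[[1.3,0.0,-0.2],[-0.3,0.1,0],255],[[1.2,0.2,0],[0,0,0],255],[[1.1,0.5,0],[0,0,0],255],[[0.9,0.8,0],[0,0,0],255],[[0.6,1.1,0],[0,0,0],255],[[0.2,1.2,0],[0,0,0],255],[[-0.1,1.2,0],[0,0,0],255]]'; python3 -c "
from h import *;plan(7,r=.038)"
```

```text
clock: 13.02
position: [0.5942, 0.0334, 0.1833]
ee_rot: [0.77, 0.637, -0.002, -0.002]
ft_force: [0.1, 0.6, 0.4]
grip_width: 0.17
foot rel [37.1 15. ] r 0.04 ang 22.0 foot z 0.0053 F [0.1 0.6 0.4] zax [-0.006 -0.001 -1.   ] rot corr deg x,y [ 0.  -0.3]
[-0.8   0.94] [-0.9   0.78] [-1.09  0.47] [-1.18  0.1 ] [-1.16 -0.27] [-1.02 -0.61] [-0.78 -0.9 ]
```

```bash
python3 -m pendant '[[[-0.8,0.9,0.2],[0,0,0],255],[[-0.9,0.8,0],[0,0,0],255],[[-1.1,0.5,0],[0,0,0],255],[[-1.2,0.1,0],[0,0,0],255],[[0,0,0],[0,0,0],255],[[0,0,2],[0,0,0],255],[[0,0,3],[0,0,0],255],[[0,0,2.5],[0,0,0],255],[[0,0,0],[0,0,0],255]]'; python3 - <<'E'
from h import *
plan(1);save('w8',manip.camera('wrist'));save('t8',manip.camera('top'))
E
```

```text
clock: 14.15
position: [0.5513, 0.0566, 0.2634]
ee_rot: [0.771, 0.637, -0.001, -0.0]
ft_force: [0.1, -1.2, -0.6]
grip_width: 0.169
foot rel [-5.4 38.1] r 0.0385 ang 98.0 foot z 0.0854 F [ 0.1 -1.2 -0.6] zax [-0.003 -0.001 -1.   ] rot corr deg x,y [ 0.1 -0.2]
[-1.22 -0.21]
```

View pics/w8.png

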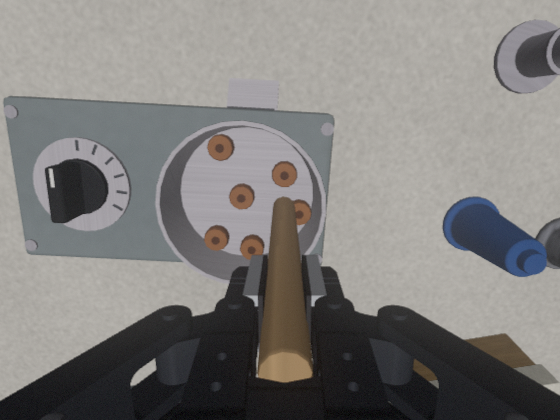

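View pics/t8.png

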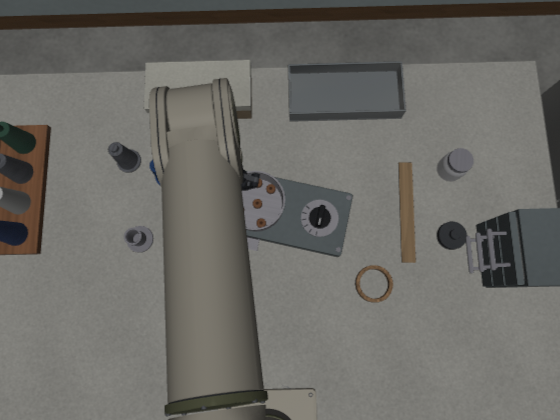

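```bash
python3 - <<'E'
from h import *
o=manip.get_obs();c=manip.camera('wrist')
hsv=cv2.cvtColor(c['pixels'],cv2.COLOR_RGB2HSV)
m=((hsv[...,1]>110)&(hsv[...,0]<20)).astype(np.uint8);m[:120]=0;m[290:]=0;m[:,:150]=0;m[:,330:]=0
H=np.array([.5563,.0184]);th=np.radians(-13.7);P=pts(c,o)
F=np.array([[np.cos(th),-np.sin(th)],[np.sin(th),np.cos(th)]])
n,l,s,ce=cv2.connectedComponentsWithStats(m)
for i in range(1,n):
    if s[i,4]<60: continue
    k=(l==i)&(abs(P[...,2]-.066)<.004)
    if k.sum()==0: print('none',ce[i]);continue
    p=P[k].mean(0);print(s[i,4],k.sum(),ce[i].round(),((p[:2]-H)@F*1000).round(),p[2].round(3))
E
```

```text
349 347 [220. 149.] [-47. -22.] 0.066
332 330 [285. 177.] [-25.  36.] 0.066
296 296 [242. 200.] [-1. -2.] 0.067
227 224 [303. 215.] [11. 55.] 0.066
311 310 [216. 241.] [ 41. -26.] 0.066
272 271 [251. 249.] [47.  8.] 0.066
```

```bash
python3 -m pendant '[[[-2.1,-2.9,-1],[0,-0.2,0],255],[[0,0,0],[0,0,0],255],[[0,0,0],[0,0,0],255]]'; python3 - <<'E'
from h import *
plan(1);save('w9',manip.camera('wrist'))
E
```

```text
clock: 14.68
position: [0.5274, 0.0273, 0.2472]
ee_rot: [0.77, 0.637, -0.004, -0.001]
ft_force: [0.2, -0.0, 0.7]
grip_width: 0.171
foot rel [-29.9   8.4] r 0.0311 ang 164.3 foot z 0.0692 F [ 0.2 -0.   0.7] zax [-0.008 -0.004 -1.   ] rot corr deg x,y [ 0.2 -0.5]
[-1. -1.]
```

View pics/w9.png

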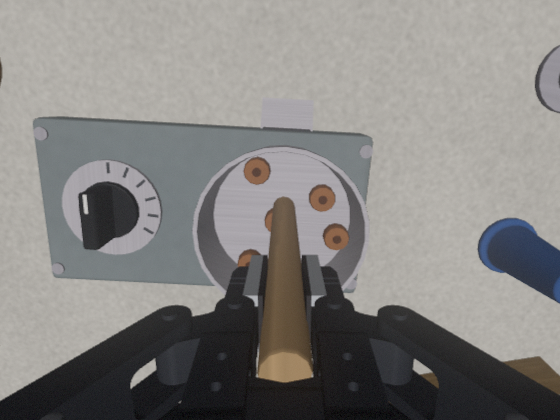

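```bash
python3 -m pendant '[[[0,0,-1.5],[0.2,-0.4,0],255],[[0,0,-1.8],[0,0,0],255],[[0,0,-1.7],[0,0,0],255],[[0,0,-0.8],[0,0,0],255],[[0,0,0],[0,0,0],255]]'; python3 - <<'E'
from h import *
plan(1)
E
```

```text
clock: 15.35
position: [0.5283, 0.0289, 0.1865]
ee_rot: [0.77, 0.638, -0.001, -0.0]
ft_force: [0.6, 0.1, 0.4]
grip_width: 0.172
foot rel [-28.2  10.4] r 0.0301 ang 159.8 foot z 0.0085 F [0.6 0.1 0.4] zax [-0.002 -0.001 -1.   ] rot corr deg x,y [ 0.1 -0.1]
[-1.17 -0.88]
```

```bash
python3 -m pendant '[[[0.9,-0.4,0],[0,0,0],255],[[0.9,-0.4,0],[0,0,0],255],[[0.9,-0.4,0],[0,0,0],255],[[0.9,-0.4,0],[0,0,0],255],[[-0.4,-1.1,0],[0,0,0],255],[[-0.4,-1.2,0],[0,0,0],255],[[-0.4,-1.2,0],[0,0,0],255],[[0,0,0],[0,0,0],255]]'; python3 - <<'E'
from h import *
plan(8,r=.045,step=15)
save('w10',manip.camera('wrist'))
E
```

```text
clock: 16.35
position: [0.5547, -0.0269, 0.1881]
ee_rot: [0.77, 0.638, -0.0, 0.001]
ft_force: [-0.3, -1.0, -0.1]
grip_width: 0.171
foot rel [ -1.5 -45.4] r 0.0454 ang -91.9 foot z 0.0101 F [-0.3 -1.  -0.1] zax [ 0.001 -0.001 -1.   ] rot corr deg x,y [0. 0.]
[1.17 0.16] [1.1  0.41] [0.95 0.68] [0.75 0.91] [0.48 1.07] [0.19 1.16] [-0.12  1.17] [-0.41  1.1 ]
```

View pics/w10.png

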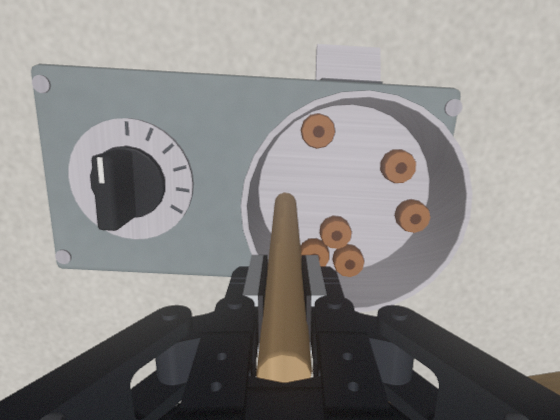

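```bash
python3 -m pendant '[[[1.1,0.1,-0.2],[0,0,0],255],[[1.1,0.4,0],[0,0,0],255],[[0.9,0.7,0],[0,0,0],255],[[0.7,0.9,0],[0,0,0],255],[[0.5,1.1,0],[0,0,0],255],[[0.2,1.2,0],[0,0,0],255]]'; python3 - <<'E'
from h import *
plan(8,r=.044,step=15)
save('w11',manip.camera('wrist'))
E
```

```text
clock: 17.15
position: [0.6015, 0.0221, 0.1848]
ee_rot: [0.769, 0.639, -0.002, -0.001]
ft_force: [-5.4, -4.1, 4.4]
grip_width: 0.169
foot rel [44.6  3.5] r 0.0447 ang 4.5 foot z 0.0068 F [-5.4 -4.1  4.4] zax [-0.005 -0.001 -1.   ] rot corr deg x,y [ 0.1 -0.3]
[-0.31  1.12] [-0.52  1.02] [-0.77  0.85] [-0.96  0.63] [-1.09  0.35] [-1.15  0.06] [-1.12 -0.24] [-1.02 -0.52]
```

View pics/w11.png

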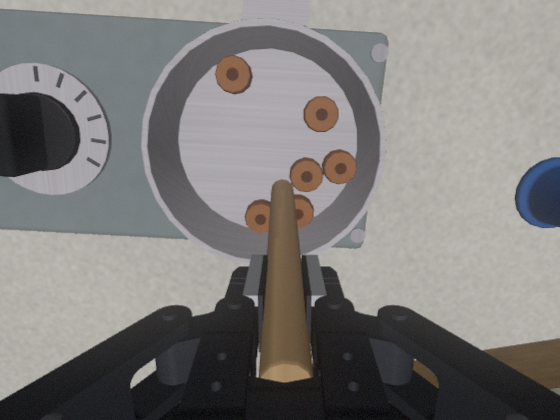

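```bash
python3 -m pendant '[[[-0.3,1.1,0],[0,-0.2,0],255],[[-0.5,1.0,0],[0,0,0],255],[[-0.8,0.8,0],[0,0,0],255],[[-1.0,0.6,0],[0,0,0],255],[[-1.1,0.3,0],[0,0,0],255],[[-1.1,0.0,0],[0,0,0],255]]' 110; python3 - <<'E'
from h import *
plan(8,r=.042,step=15)
save('w12',manip.camera('wrist'))
E
```

```text
clock: 17.95
position: [0.5568, 0.0566, 0.1879]
ee_rot: [0.77, 0.637, 0.002, 0.009]
ft_force: [4.1, -7.8, -0.4]
grip_width: 0.159
foot rel [ 2.5 36.8] r 0.0369 ang 86.2 foot z 0.0099 F [ 4.1 -7.8 -0.4] zax [ 0.015 -0.011 -1.   ] rot corr deg x,y [0.6 0.9]
[-1.06  0.44] [-1.04 -0.35] [-0.91 -0.61] [-0.72 -0.82] [-0.49 -0.98] [-0.22 -1.08] [ 0.07 -1.09] [ 0.35 -1.04]
```

View pics/w12.png

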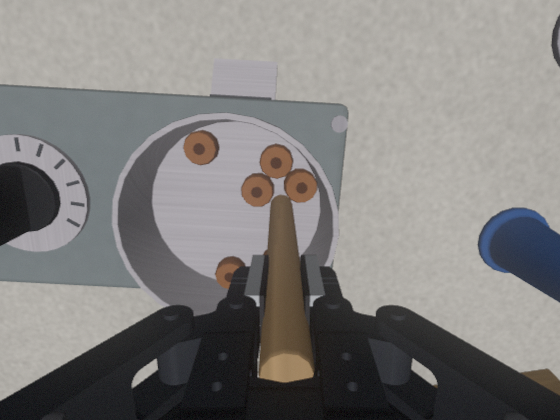

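```bash
python3 -m pendant '[[[-1.1,0.2,-0.2],[0.6,0.9,0],255],[[-1.0,-0.4,0],[0,0,0],255],[[-0.9,-0.6,0],[0,0,0],255],[[-0.7,-0.8,0],[0,0,0],255],[[-0.5,-1.0,0],[0,0,0],255],[[-0.2,-1.1,0],[0,0,0],255]]'; python3 - <<'E'
from h import *
plan(9,r=.042,step=15)
E
```

```text
clock: 18.75
position: [0.5155, 0.0116, 0.1909]
ee_rot: [0.772, 0.635, 0.006, 0.008]
ft_force: [-0.2, 0.0, -0.9]
grip_width: 0.157
foot rel [-38.4  -7.4] r 0.0391 ang -169.1 foot z 0.0129 F [-0.2  0.  -0.9] zax [ 0.019 -0.005 -1.   ] rot corr deg x,y [0.3 1.1]
[ 0.07 -1.09] [ 0.6  -0.91] [ 0.82 -0.73] [ 0.98 -0.49] [ 1.07 -0.22] [1.09 0.07] [1.04 0.35] [0.91 0.6 ] [0.73 0.82]
```

```bash
python3 -m pendant '[[[0.1,-1.1,-0.5],[0.3,1.1,0],255],[[0.6,-0.9,0],[0,0,0],255],[[0.8,-0.7,0],[0,0,0],255],[[1.0,-0.5,0],[0,0,0],255],[[1.1,-0.2,0],[0,0,0],255],[[1.1,0.1,0],[0,0,0],255]]'; python3 - <<'E'
from h import *
plan(9,r=.040,step=15)
save('w13',manip.camera('wrist'))
E
```

```text
clock: 19.5
position: [0.5663, -0.0134, 0.1878]
ee_rot: [0.77, 0.638, 0.008, -0.004]
ft_force: [0.7, -0.4, -1.2]
grip_width: 0.157
foot rel [ 10.8 -29.7] r 0.0316 ang -70.1 foot z 0.0098 F [ 0.7 -0.4 -1.2] zax [ 0.006  0.016 -1.   ] rot corr deg x,y [-0.9  0.3]
[ 1.21 -0.31] [0.77 0.7 ] [0.56 0.88] [0.32 1.  ] [0.05 1.04] [-0.22  1.02] [-0.48  0.93] [-0.7   0.77] [-0.88  0.56]
```

View pics/w13.png

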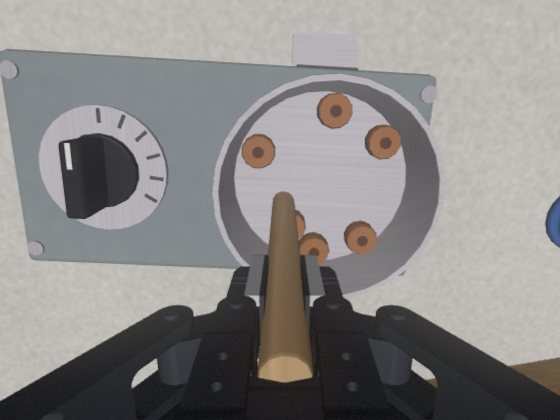

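```bash
python3 -m pendant '[[[1.1,-0.2,-0.2],[-0.9,0.3,0],255],[[0.9,0.6,0],[0,0,0],255],[[0.6,0.9,0],[0,0,0],255],[[0.3,1.0,0],[0,0,0],255],[[0.1,1.0,0],[0,0,0],255],[[-0.2,1.0,0],[0,0,0],255],[[0,0,0],[0,0,0],255]]'; python3 - <<'E'
from h import *
plan(9,r=.040,step=15)
save('w14',manip.camera('wrist'))
E
```

```text
clock: 20.42
position: [0.5872, -0.0003, 0.1845]
ee_rot: [0.777, 0.629, -0.025, 0.008]
ft_force: [-4.8, -4.4, -0.5]
grip_width: 0.159
foot rel [ 27.3 -24.3] r 0.0365 ang -41.7 foot z 0.0066 F [-4.8 -4.4 -0.5] zax [-0.028 -0.043 -0.999] rot corr deg x,y [ 2.5 -1.6]
[0.85 0.63] [0.34 0.99] [0.08 1.04] [-0.2   1.03] [-0.46  0.94] [-0.68  0.79] [-0.86  0.59] [-0.99  0.34] [-1.04  0.08]
```

View pics/w14.png

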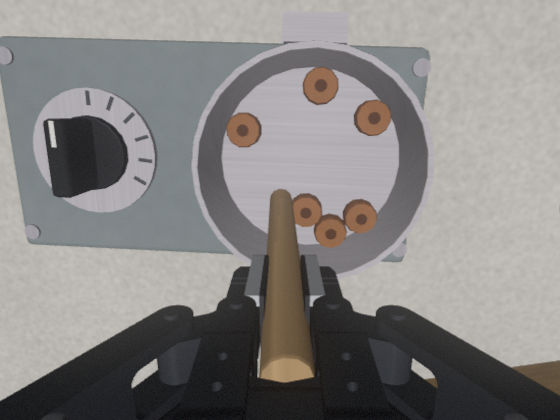

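```bash
python3 -m pendant '[[[-0.6,-0.3,0],[2.5,-1.6,0],255],[[0,0,2],[0,0,0],255],[[0,0,3],[0,0,0],255],[[0,0,2.5],[0,0,0],255],[[0,0,0],[0,0,0],255]]'; python3 - <<'E'
from h import *
plan(1)
o=manip.get_obs();c=manip.camera('wrist');save('w15',c)
hsv=cv2.cvtColor(c['pixels'],cv2.COLOR_RGB2HSV)
m=((hsv[...,1]>110)&(hsv[...,0]<20)).astype(np.uint8)
H=np.array([.5563,.0184]);th=np.radians(-13.7);P=pts(c,o)
F=np.array([[np.cos(th),-np.sin(th)],[np.sin(th),np.cos(th)]])
m&=((abs(P[...,2]-.066)<.006)&(np.hypot(P[...,0]-H[0],P[...,1]-H[1])<.08)).astype(np.uint8)
n,l,s,ce=cv2.connectedComponentsWithStats(m)
S=np.array([(38,-3),(15,33),(16,-36),(1,-5),(-29,22),(-25,-25)]);Q=[]
for i in range(1,n):
    if s[i,4]<40: continue
    p=P[l==i].mean(0);q=(p[:2]-H)@F*1000;Q.append(q);print(s[i,4],ce[i].round(),q.round(),p[2].round(3))
Q=np.array(Q);print(np.hypot(*(S[:,None]-Q[None]).transpose(2,0,1)).round())
E
```

```text
clock: 21.1
position: [0.581, -0.0032, 0.2604]
ee_rot: [0.778, 0.629, -0.001, -0.001]
ft_force: [0.4, 0.3, -0.8]
grip_width: 0.16
foot rel [ 24.4 -21.6] r 0.0326 ang -41.5 foot z 0.0824 F [ 0.4  0.3 -0.8] zax [-0.003  0.    -1.   ] rot corr deg x,y [-0.  -0.2]
[1.23 0.56] 
384 [310.  94.] [-52.   6.] 0.066
382 [350. 119.] [-33.  42.] 0.066
382 [250. 129.] [-22. -45.] 0.066
329 [300. 190.] [32.  1.] 0.066
332 [341. 195.] [36. 38.] 0.066
340 [317. 207.] [48. 18.] 0.066
[[91. 84. 73.  7. 41. 23.]
 [72. 49. 86. 36. 21. 36.]
 [80. 92. 39. 40. 77. 62.]
 [54. 58. 46. 31. 56. 52.]
 [28. 20. 67. 64. 67. 77.]
 [41. 67. 20. 63. 88. 84.]]
```

View pics/w15.png

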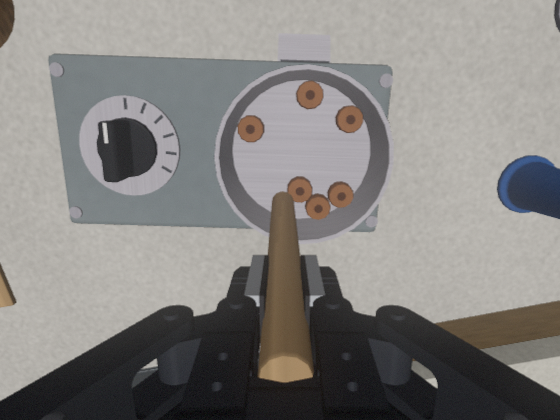

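```bash
cat > rod.py <<'E'
from h import *
o=manip.get_obs();c=manip.camera('wrist')
z=c['range_z'];K=c['K'];v,u=np.mgrid[:420,:560]
p=np.stack([(u-K[0,2])/K[0,0]*z,(v-K[1,2])/K[1,1]*z,z],-1);T=c['hand_eye'];t=p@T[:3,:3].T+T[:3,3]
ok=(abs(t[...,0])<.02)&(t[...,1]<.02)&(t[...,1]>-.045)&(z>0)
for a in np.arange(.02,.15,.01):
    k=ok&(t[...,2]>=a)&(t[...,2]<a+.01)
    if k.sum()>5:
        q=t[k];print(a.round(3),k.sum(),'xmid',((q[:,0].min()+q[:,0].max())/2).round(4),'w',np.ptp(q[:,0]).round(4),'ymin',q[:,1].min().round(4))
print('zmax',t[ok&(t[...,2]<.15)][:,2].max())
E
python3 rod.py
```

```text
0.02 292 xmid 0.0016 w 0.015 ymin -0.0091
0.03 247 xmid 0.0014 w 0.0156 ymin -0.0098
0.04 221 xmid 0.0013 w 0.0158 ymin -0.0099
0.05 182 xmid 0.0012 w 0.0157 ymin -0.0103
0.06 162 xmid 0.0011 w 0.0158 ymin -0.0106
0.07 139 xmid 0.001 w 0.0155 ymin -0.011
0.08 121 xmid 0.0007 w 0.0154 ymin -0.0111
0.09 104 xmid 0.0009 w 0.0156 ymin -0.0115
0.1 93 xmid 0.0006 w 0.0155 ymin -0.0119
0.11 87 xmid 0.0007 w 0.0154 ymin -0.0121
0.12 29 xmid 0.0008 w 0.0143 ymin -0.0122
zmax 0.12440909421704865
```

```bash
python3 -m pendant '[[[-1.2,4,0],[0,0,0],255],[[-1.8,5.8,0],[0,0,0],255],[[-1.8,5.8,0],[0,0,0],255],[[-1.8,5.8,0],[0,0,0],255],[[-1.2,4,0],[0,0,0],255],[[-0.6,2,0],[0,0,0],255],[[0,0,0],[0,0,0],255],[[0,0,0],[0,0,0],255]]'; python3 - <<'E'
from h import *
o=manip.get_obs();c=manip.camera('wrist');save('w16',c);P=pts(c,o);print(o['position'],R.from_quat(o['ee_rot']).as_matrix().round(3))
z=P[...,2]
m=((abs(z-.060)<.004)&(np.hypot(P[...,0]-.482,P[...,1]-.319)<.03))
q=P[m][:,:2];A=np.c_[2*q,np.ones(len(q))];s=np.linalg.lstsq(A,(q**2).sum(1),rcond=None)[0];print(m.sum(),s[:2],np.sqrt(s[2]+s[0]**2+s[1]**2),q.min(0),q.max(0))
E
```

```text
clock: 22.2
position: [0.4881, 0.2776, 0.2474]
ee_rot: [0.778, 0.628, -0.01, -0.002]
ft_force: [0.4, 0.2, -0.3]
grip_width: 0.162
[0.48812296 0.27762516 0.24738572] [[ 0.21   0.978 -0.018]
 [ 0.978 -0.21  -0.008]
 [-0.012 -0.016 -1.   ]]
879 [0.48173471 0.3192383 ] 0.018648457359787436 [0.4606964  0.29797371] [0.50360837 0.34057976]
```

View pics/w16.png

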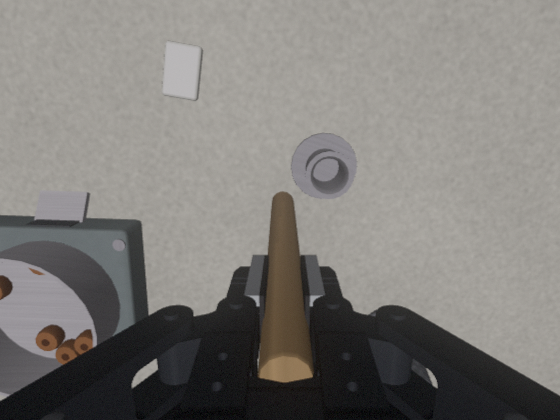

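```bash
python3 -m pendant '[[[-0.1,2,0],[0.5,-1,0],255],[[-0.1,2,0],[0,0,0],255],[[0,0,0],[0,0,0],255],[[0,0,0],[0,0,0],255]]'; python3 -c "
from h import *
o=manip.get_obs();m=R.from_quat(o['ee_rot']).as_matrix();print(o['position'],m[:,2].round(4),'foot',o['position']+m@[0,-.0042,.125])"; python3 rod.py
```

```text
clock: 22.75
position: [0.4867, 0.3192, 0.2473]
ee_rot: [0.779, 0.628, 0.001, -0.0]
ft_force: [-0.0, -0.1, -0.6]
grip_width: 0.159
[0.48672424 0.31919021 0.2473323 ] [ 8.0e-04  1.4e-03 -1.0e+00] foot [0.48272458 0.32026231 0.12233032]
0.02 283 xmid 0.0019 w 0.0146 ymin -0.0093
0.03 258 xmid 0.0015 w 0.0156 ymin -0.0095
0.04 208 xmid 0.0013 w 0.0156 ymin -0.0099
0.05 187 xmid 0.0013 w 0.0157 ymin -0.0104
0.06 158 xmid 0.0011 w 0.0156 ymin -0.0107
0.07 137 xmid 0.001 w 0.0155 ymin -0.0108
0.08 117 xmid 0.001 w 0.0158 ymin -0.0112
0.09 109 xmid 0.0009 w 0.0155 ymin -0.0116
0.1 96 xmid 0.0005 w 0.0156 ymin -0.0119
0.11 85 xmid 0.0008 w 0.0154 ymin -0.0122
0.12 28 xmid 0.0004 w 0.0151 ymin -0.0124
zmax 0.12417989948315816
```

```bash
python3 -m pendant '[[[-0.1,-0.1,-1],[0,0,0],255],[[0,0,-1.5],[0,0,0],255],[[0,0,-1.5],[0,0,0],255],[[0,0,-0.8],[0,0,0],255],[[0,0,0],[0,0,0],255]]'; python3 -c "
from h import *
o=manip.get_obs();m=R.from_quat(o['ee_rot']).as_matrix();print(o['position'],m[:,2].round(4),'foot',o['position']+m@[0,-.0042,.125]);save('w17',manip.camera('wrist'));save('t17',manip.camera('top'))"
```

```text
clock: 23.42
position: [0.4853, 0.3165, 0.1947]
ee_rot: [0.779, 0.627, -0.0, -0.0]
ft_force: [0.2, -0.1, -0.3]
grip_width: 0.161
[0.48529007 0.31649993 0.19467666] [-8.e-04 -0.e+00 -1.e+00] foot [0.48108582 0.3173954  0.06968001]
```

View pics/w17.png

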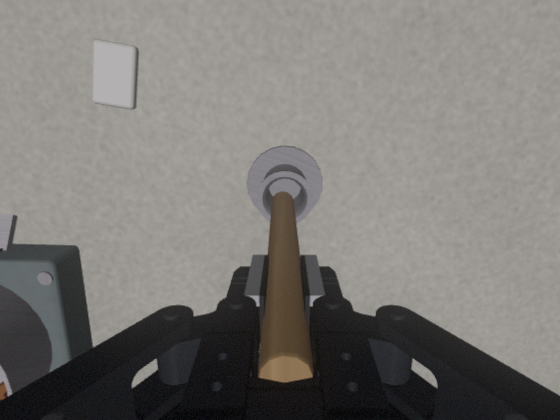

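```bash
python3 -m pendant '[[[0.1,0.1,-1],[0,0,0],255],[[0,0,-1],[0,0,0],255],[[0,0,-1],[0,0,0],255],[[0,0,0],[0,0,0],255]]'; python3 -c "
from h import *
o=manip.get_obs();m=R.from_quat(o['ee_rot']).as_matrix();print(o['position'],m[:,2].round(4),'foot',o['position']+m@[0,-.0042,.125]);save('w18',manip.camera('wrist'))"
```

```text
clock: 24.02
position: [0.4869, 0.3181, 0.164]
ee_rot: [0.779, 0.627, 0.001, -0.0]
ft_force: [-0.5, -0.1, -0.5]
grip_width: 0.158
[0.48688746 0.31807835 0.16396481] [ 9.0e-04  1.5e-03 -1.0e+00] foot [0.48289371 0.31916599 0.03896278]
```

View pics/w18.png

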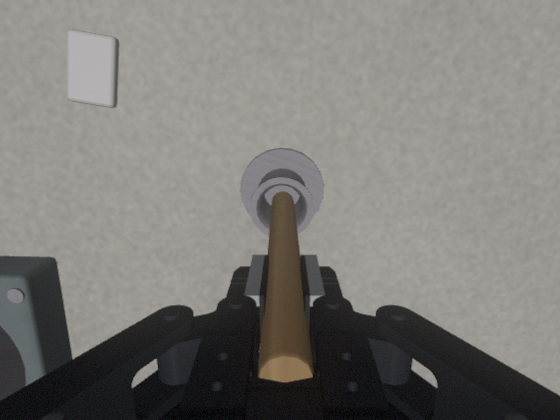

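Rod is inside the bore (foot z about 39 mm), centred. Lower to the floor.

```bash
python3 -m pendant '[[[0,0,-1],[0,0,0],255],[[0,0,-1],[0,0,0],255],[[0,0,-0.9],[0,0,0],255],[[0,0,-0.2],[0,0,0],255],[[0,0,0],[0,0,0],255]]'; python3 -c "
from h import *
o=manip.get_obs();m=R.from_quat(o['ee_rot']).as_matrix();print(o['position'],m[:,2].round(4),'foot',o['position']+m@[0,-.0042,.125])"
```

```text
clock: 24.7
position: [0.4877, 0.3183, 0.1326]
ee_rot: [0.779, 0.627, 0.002, -0.0]
ft_force: [-0.7, -0.5, 3.6]
grip_width: 0.156
[0.48766298 0.318318   0.13262163] [ 0.0025  0.0028 -1.    ] foot [0.4838756  0.31956887 0.0076147 ]
```

```bash
python3 -m pendant '[[[0,0,0],[0,0,0],150],[[0,0,0],[0,0,0],0],[[0,0,0],[0,0,0],0],[[0,0,0],[0,0,0],0],[[0,0,0],[0,0,0],0],[[0,0,0],[0,0,0],0]]'; python3 -c "
from h import *
save('w19',manip.camera('wrist'))"
```

```text
clock: 25.45
position: [0.4877, 0.3185, 0.1324]
ee_rot: [0.779, 0.627, 0.002, -0.0]
ft_force: [0.8, 0.2, 0.7]
grip_width: 1.002
```

View pics/w19.png

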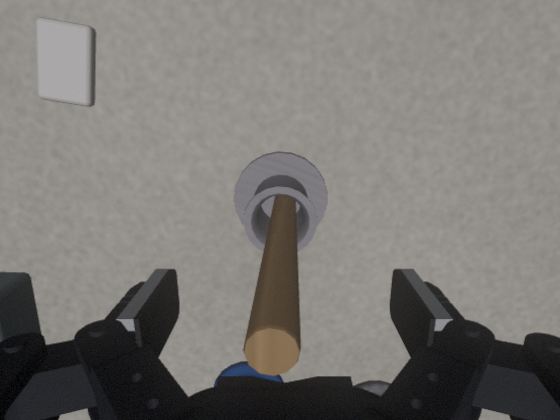

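```bash
python3 -m pendant '[[[0,0,1.5],[0,0,0],0],[[0,0,3],[0,0,0],0],[[0,0,4],[0,0,0],0],[[0,0,4],[0,0,0],0],[[0,0,0],[0,0,0],0],[[0,-3,0],[0,0,0],0],[[0,-5,0],[0,0,-1],0],[[0.5,-6,0],[0,0,0],0],[[0.5,-6,0],[0,0,0],0],[[0.5,-6,0],[0,0,0],0]]'; python3 -c "
from h import *
o=manip.get_obs();m=R.from_quat(o['ee_rot']).as_matrix();print(o['position'],m[:,2].round(4))
c=manip.camera('top');save('t20',c)"
```

```text
clock: 26.75
position: [0.5005, 0.0554, 0.2668]
ee_rot: [0.782, 0.623, 0.004, -0.001]
ft_force: [1.3, -0.6, -0.2]
grip_width: 0.998
[0.50054028 0.05544499 0.2668421 ] [ 0.0059  0.0065 -1.    ]
```

View pics/t20.png

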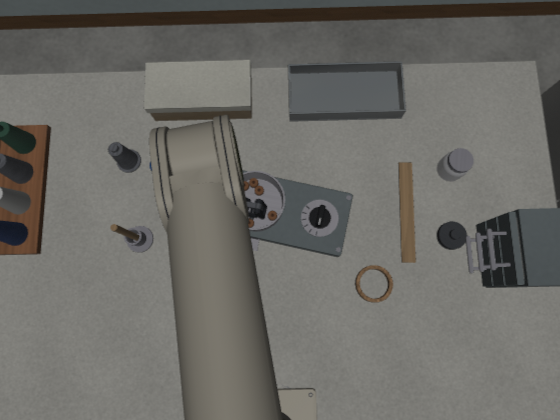

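```bash
python3 -m pendant '[[[0.4,-5,0],[-0.3,0.3,0],0],[[0.5,-6,0],[0,0,0],0],[[0.4,-4.5,0],[0,0,0],0],[[0.2,-2,0],[0,0,0],0],[[0,0,0],[0,0,0],0],[[0,0,0],[0,0,0],0]]'; cat > dial.py <<'E'
import sys
from h import *
o=manip.get_obs();c=manip.camera('wrist');save(sys.argv[1],c);P=pts(c,o);m=R.from_quat(o['ee_rot']).as_matrix()
print(o['position'],m[:,2].round(4),'jaw',np.degrees(np.arctan2(m[1,0],m[0,0])).round(2),'rotcorr',np.degrees([-m[1,2],m[0,2]]).round(1))
k=(abs(P[...,2]-.092)<.006)&(np.hypot(P[...,0]-.5185,P[...,1]+.137)<.035)
if k.sum()>20:
    r=cv2.minAreaRect(P[k][:,:2].astype(np.float32));b=cv2.boxPoints(r);print(k.sum(),P[k].mean(0),r)
E
python3 dial.py w21
```

```text
clock: 27.55
position: [0.5146, -0.1348, 0.2682]
ee_rot: [0.786, 0.618, 0.001, 0.001]
ft_force: [-0.3, 0.3, -0.4]
grip_width: 0.997
[ 0.51455818 -0.13475297  0.2681874 ] [ 1.7e-03 -1.0e-04 -1.0e+00] jaw 76.35 rotcorr [0.  0.1]
884 [ 0.51626739 -0.13493216  0.0922285 ] ((0.5171343684196472, -0.13508912920951843), (0.01336399931460619, 0.049297090619802475), 76.06421661376953)
```

View pics/w21.png

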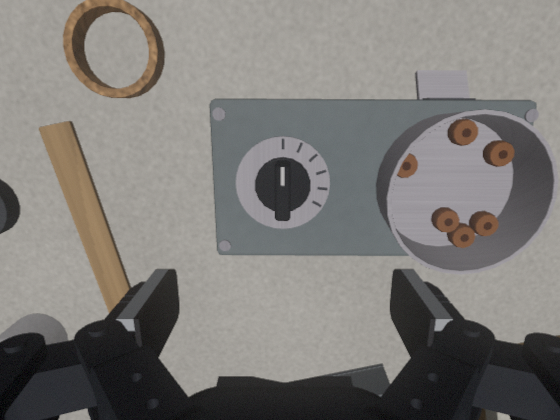

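```bash
python3 -m pendant '[[[0.3,-0.1,-2],[0,0,0],0],[[0,0,-4],[0,0,0],0],[[0,0,-4],[0,0,0],0],[[0,0,-2],[0,0,0],0],[[0,0,0],[0,0,0],0],[[0,0,0],[0,0,0],0]]'; python3 dial.py w22
```

```text
clock: 28.35
position: [0.5191, -0.1269, 0.1462]
ee_rot: [0.782, 0.623, 0.002, 0.0]
ft_force: [-0.1, 0.4, -0.4]
grip_width: 0.999
[ 0.51911452 -0.12686205  0.14623937] [ 0.0039  0.0029 -1.    ] jaw 77.06 rotcorr [-0.2  0.2]
2211 [ 0.51518605 -0.13457303  0.09221607] ((0.5169583559036255, -0.1351514607667923), (0.013996678404510021, 0.0494430847465992), 76.127197265625)
```

View pics/w22.png

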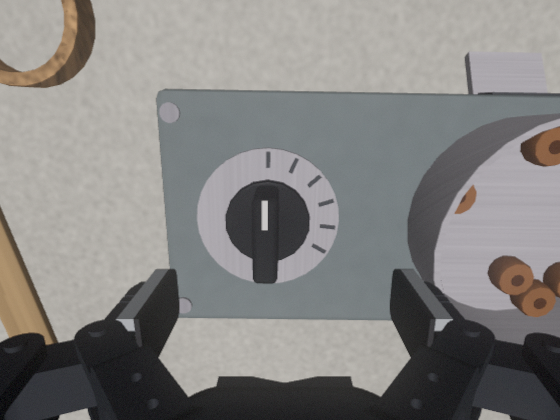

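```bash
python3 -m pendant '[[[-0.2,-0.8,-0.5],[0,0,-0.8],0],[[0,0,-1.5],[-0.2,0.2,0],0],[[0,0,-1.5],[0,0,0],0],[[0,0,-1.2],[0,0,0],0],[[0,0,0],[0,0,0],0],[[0,0,0],[0,0,0],0]]'; python3 dial.py w23
```

```text
clock: 29.15
position: [0.5174, -0.1355, 0.0969]
ee_rot: [0.787, 0.617, 0.0, 0.001]
ft_force: [0.6, -0.9, -0.1]
grip_width: 0.997
[ 0.51737025 -0.13546209  0.09685121] [ 1.8e-03 -7.0e-04 -1.0e+00] jaw 76.2 rotcorr [0.  0.1]
3789 [ 0.51484995 -0.13467027  0.0921975 ] ((0.517253041267395, -0.13529178500175476), (0.014068094082176685, 0.05054566264152527), 76.104736328125)
```

```bash
python3 -m pendant '[[[0,0,-1.2],[0,0,0],0],[[0,0,-0.4],[0,0,0],0],[[0,0,0],[0,0,0],0],[[0,0,0],[0,0,0],255],[[0,0,0],[0,0,0],255],[[0,0,0],[0,0,0],255],[[0,0,0],[0,0,0],255],[[0,0,0],[0,0,0],255],[[0,0,0],[0,0,0],255]]' 60; python3 dial.py w24;python3 -c "
from h import *
o=manip.get_obs();print(o['torque'],o['ft_force'],o['tau'][6])"
```

```text
clock: 30.32
position: [0.5176, -0.1371, 0.081]
ee_rot: [0.787, 0.617, 0.001, 0.002]
ft_force: [-0.3, -0.6, -0.2]
grip_width: 0.148
[ 0.51756791 -0.13706069  0.08100648] [ 0.0033 -0.0022 -1.    ] jaw 76.14 rotcorr [0.1 0.2]
5615 [ 0.51356973 -0.13425149  0.09220398] ((0.5169153213500977, -0.13534575700759888), (0.04425213113427162, 0.039355210959911346), 25.016887664794922)
[-0.03220976  0.07385044 -0.04785539] [-1.57054797 -0.46027856  1.01058405] 0.016886367229744792
```

```bash
cat > st.py <<'E'
from h import *
o=manip.get_obs();m=R.from_quat(o['ee_rot']).as_matrix();j=np.degrees(np.arctan2(m[1,0],m[0,0]))
print('turned',(76.14-j).round(2),'pos',o['position'].round(4),'Tz',o['torque'].round(3),'F',o['ft_force'].round(1),'tau7',o['tau'][6].round(3),'q7',o['joint_pos'][6].round(2),'w',o['grip_width'].round(3),'corr',np.degrees([-m[1,2],m[0,2]]).round(1))
E
for i in 1 ; do python3 st.py; done
python3 -m pendant '[[[0,0,0],[0,0,-3],255]]'>/dev/null; python3 st.py
python3 -m pendant '[[[0,0,0],[0,0,-3],255]]'>/dev/null; python3 st.py
python3 -m pendant '[[[0,0,0],[0,0,-3],255]]'>/dev/null; python3 st.py
python3 -m pendant '[[[0,0,0],[0,0,-3],255]]'>/dev/null; python3 st.py
```

```text
Traceback (most recent call last):
  File "st.py", line 3, in <module>
    print('turned',(76.14-j).round(2),'pos',o['position'].round(4),'Tz',o['torque'].round(3),'F',o['ft_force'].round(1),'tau7',o['tau'][6].round(3),'q7',o['joint_pos'][6].round(2),'w',o['grip_width'].round(3),'corr',np.degrees([-m[1,2],m[0,2]]).round(1))
                                                                                                                                                                                        ^^^^^^^^^^^^^^^^^^^^^
AttributeError: 'float' object has no attribute 'round'
Traceback (most recent call last):
  File "st.py", line 3, in <module>
    print('turned',(76.14-j).round(2),'pos',o['position'].round(4),'Tz',o['torque'].round(3),'F',o['ft_force'].round(1),'tau7',o['tau'][6].round(3),'q7',o['joint_pos'][6].round(2),'w',o['grip_width'].round(3),'corr',np.degrees([-m[1,2],m[0,2]]).round(1))
                                                                                                                                                                                        ^^
[... 1139 characters left out ...]
                                   ^^^^^^^^^^^^^^^^^^^^^
AttributeError: 'float' object has no attribute 'round'
Traceback (most recent call last):
  File "st.py", line 3, in <module>
    print('turned',(76.14-j).round(2),'pos',o['position'].round(4),'Tz',o['torque'].round(3),'F',o['ft_force'].round(1),'tau7',o['tau'][6].round(3),'q7',o['joint_pos'][6].round(2),'w',o['grip_width'].round(3),'corr',np.degrees([-m[1,2],m[0,2]]).round(1))
                                                                                                                                                                                        ^^^^^^^^^^^^^^^^^^^^^
AttributeError: 'float' object has no attribute 'round'
```

```bash
sed -i "s/o\['grip_width'\].round(3)/round(o['grip_width'],3)/" st.py; python3 st.py
python3 -m pendant '[[[0,0,0],[0,0,-3],255]]'>/dev/null; python3 st.py
python3 -m pendant '[[[0,0,0],[0,0,-3],255]]'>/dev/null; python3 st.py
python3 -m pendant '[[[0,0,0],[0,0,-3],255]]'>/dev/null; python3 st.py
```

```text
turned 12.29 pos [ 0.5176 -0.1371  0.081 ] Tz [-0.058  0.056  0.113] F [-1.1 -2.  -0.1] tau7 0.748 q7 1.5 w 0.153 corr [0.2 0.2]
turned 15.38 pos [ 0.5176 -0.1371  0.081 ] Tz [-0.036  0.08   0.047] F [-0.5 -1.8  0.7] tau7 0.791 q7 1.45 w 0.153 corr [0.2 0.1]
turned 18.48 pos [ 0.5176 -0.1372  0.081 ] Tz [0.005 0.07  0.035] F [-1.2 -0.7  0.5] tau7 0.805 q7 1.4 w 0.158 corr [0.2 0.1]
turned 21.57 pos [ 0.5176 -0.1372  0.081 ] Tz [-0.058  0.053  0.06 ] F [-0.9 -0.9  0.7] tau7 0.78 q7 1.35 w 0.15 corr [0.2 0.1]
```

```bash

python3 -m pendant '[[[0,0,0],[0,0,-3],255]]'>/dev/null; python3 st.py
python3 -m pendant '[[[0,0,0],[0,0,-3],255]]'>/dev/null; python3 st.py
python3 -m pendant '[[[0,0,0],[0,0,-3],255]]'>/dev/null; python3 st.py
python3 -m pendant '[[[0,0,0],[0,0,-3],255]]'>/dev/null; python3 st.py
python3 -m pendant '[[[0,0,0],[0,0,-3],255]]'>/dev/null; python3 st.py
python3 -m pendant '[[[0,0,0],[0,0,-3],255]]'>/dev/null; python3 st.py
python3 -m pendant '[[[0,0,0],[0,0,-3],255]]'>/dev/null; python3 st.py
python3 -m pendant '[[[0,0,0],[0,0,-3],255]]'>/dev/null; python3 st.py
python3 dial.py w25
```

```text
turned 24.66 pos [ 0.5176 -0.1372  0.081 ] Tz [-0.04   0.048  0.097] F [-1.2 -1.   1.2] tau7 0.73 q7 1.3 w 0.156 corr [0.2 0.1]
turned 27.75 pos [ 0.5176 -0.1372  0.081 ] Tz [-0.079  0.067  0.099] F [-2.2 -2.2  0.7] tau7 0.684 q7 1.25 w 0.151 corr [0.3 0.1]
turned 30.83 pos [ 0.5176 -0.1372  0.081 ] Tz [-0.083  0.037  0.129] F [-0.2 -0.6  0.6] tau7 0.668 q7 1.21 w 0.154 corr [0.3 0.1]
turned 33.91 pos [ 0.5177 -0.1373  0.081 ] Tz [-0.087  0.027  0.09 ] F [-1.  -1.4  0.9] tau7 0.69 q7 1.16 w 0.149 corr [0.3 0.1]
turned 36.99 pos [ 0.5177 -0.1372  0.081 ] Tz [-0.109  0.057  0.071] F [-0.7 -0.7  1.5] tau7 0.736 q7 1.11 w 0.153 corr [0.3 0.1]
turned 40.09 pos [ 0.5176 -0.1373  0.081 ] Tz [-0.035  0.031  0.057] F [-1.4 -0.9 -0. ] tau7 0.774 q7 1.06 w 0.158 corr [0.3 0. ]
turned 43.17 pos [ 0.5176 -0.1373  0.081 ] Tz [-0.074 -0.01   0.03 ] F [-1.4 -0.8  0.6] tau7 0.779 q7 1.01 w 0.153 corr [0.3 0. ]
turned 46.27 pos [ 0.5176 -0.1373  0.081 ] Tz [-0.129  0.04   0.057] F [-1.5 -0.7  0.4] tau7 0.746 q7 0.96 w 0.155 corr [0.3 0. ]
[ 0.51761744 -0.1373188   0.08101591] [ 1.0e-04 -5.5e-03 -1.0e+00] jaw 29.87 rotcorr [0.3 0. ]
5606 [ 0.51571653 -0.13149445  0.09221358] ((0.5152688026428223, -0.13496601581573486), (0.03663944453001022, 0.04809980466961861), 2.6038310527801514)
```

View pics/w25.png

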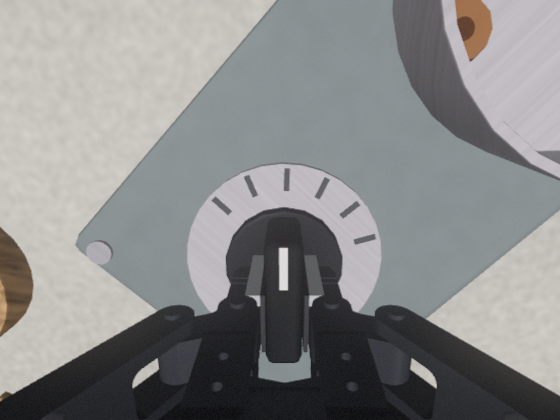

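```bash

python3 -m pendant '[[[0,0,0],[0,0,-3],255]]'>/dev/null; python3 st.py
python3 -m pendant '[[[0,0,0],[0,0,-3],255]]'>/dev/null; python3 st.py
python3 -m pendant '[[[0,0,0],[0,0,-3],255]]'>/dev/null; python3 st.py
python3 -m pendant '[[[0,0,0],[0,0,-3],255]]'>/dev/null; python3 st.py
python3 -m pendant '[[[0,0,0],[0,0,-3],255]]'>/dev/null; python3 st.py
python3 -m pendant '[[[0,0,0],[0,0,-3],255]]'>/dev/null; python3 st.py
python3 -m pendant '[[[0,0,0],[0,0,-3],255]]'>/dev/null; python3 st.py
python3 -m pendant '[[[0,0,0],[0,0,-3],255]]'>/dev/null; python3 st.py
```

```text
turned 49.42 pos [ 0.5176 -0.1373  0.081 ] Tz [-0.07   0.033  0.126] F [-1.8 -1.2  0.6] tau7 1.03 q7 0.91 w 0.155 corr [ 0.3 -0. ]
turned 52.45 pos [ 0.5176 -0.1373  0.0811] Tz [-0.111 -0.015  0.156] F [-1.4 -0.8  1.4] tau7 0.611 q7 0.86 w 0.158 corr [ 0.3 -0. ]
turned 55.47 pos [ 0.5176 -0.1374  0.081 ] Tz [-0.168  0.005  0.15 ] F [-1.7 -1.2  0.7] tau7 0.633 q7 0.82 w 0.153 corr [ 0.3 -0. ]
turned 58.5 pos [ 0.5176 -0.1374  0.081 ] Tz [-0.216  0.038  0.12 ] F [-2.1  0.1  1.1] tau7 0.658 q7 0.77 w 0.156 corr [ 0.3 -0.1]
turned 61.53 pos [ 0.5176 -0.1374  0.081 ] Tz [-0.068  0.038  0.094] F [-1.7 -0.7  1.6] tau7 0.703 q7 0.72 w 0.15 corr [ 0.3 -0.1]
turned 64.56 pos [ 0.5176 -0.1374  0.081 ] Tz [-0.181 -0.009  0.031] F [-0.8 -1.   1.4] tau7 0.736 q7 0.68 w 0.153 corr [ 0.3 -0.1]
turned 67.6 pos [ 0.5175 -0.1374  0.081 ] Tz [-0.126  0.059  0.002] F [-2.4 -0.9  1.4] tau7 0.734 q7 0.63 w 0.156 corr [ 0.3 -0.1]
turned 70.63 pos [ 0.5176 -0.1374  0.081 ] Tz [-0.193  0.072  0.097] F [-1.2 -0.2  0.5] tau7 0.698 q7 0.58 w 0.151 corr [ 0.3 -0.1]
```

Third easing has passed (~66°); add the last degree, hold, and look.

```bash

python3 -m pendant '[[[0,0,0],[0,0,-1.3],255],[[0,0,0],[0,0,0],255],[[0,0,0],[0,0,0],255],[[0,0,0],[0,0,0],255],[[0,0,0],[0,0,0],255],[[0,0,0],[0,0,0],255],[[0,0,0],[0,0,0],255],[[0,0,0],[0,0,0],255]]'; python3 st.py
python3 dial.py w26; python3 -c "
from h import *
for n in('top','side'):save(n+'26',manip.camera(n))"
```

```text
clock: 34.3
position: [0.5175, -0.1374, 0.081]
ee_rot: [0.999, 0.038, -0.001, 0.003]
ft_force: [-1.9, -1.1, 0.5]
grip_width: 0.152
turned 71.75 pos [ 0.5175 -0.1374  0.081 ] Tz [-0.103 -0.007  0.149] F [-1.9 -1.1  0.5] tau7 -0.08 q7 0.56 w 0.152 corr [ 0.3 -0.2]
[ 0.51754105 -0.13744772  0.08099297] [-0.0026 -0.0061 -1.    ] jaw 4.39 rotcorr [ 0.3 -0.2]
5599 [ 0.51765103 -0.13106738  0.09221685] ((0.5175492763519287, -0.1349678933620453), (0.044846344739198685, 0.03878382220864296), 55.917724609375)
```

View pics/w26.png

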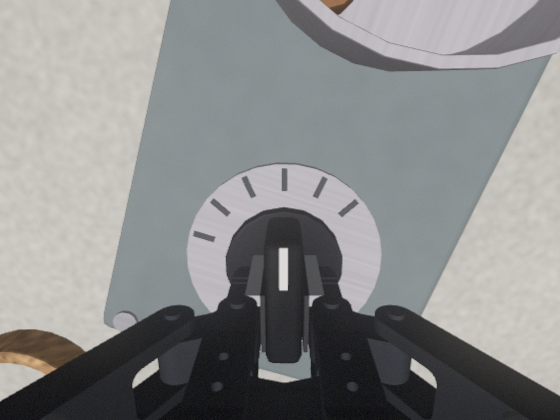

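View pics/top26.png

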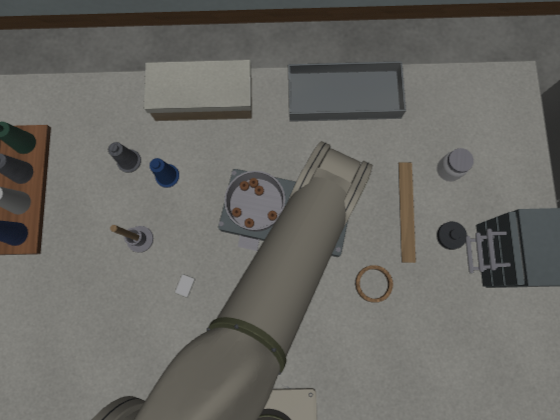

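View pics/side26.png

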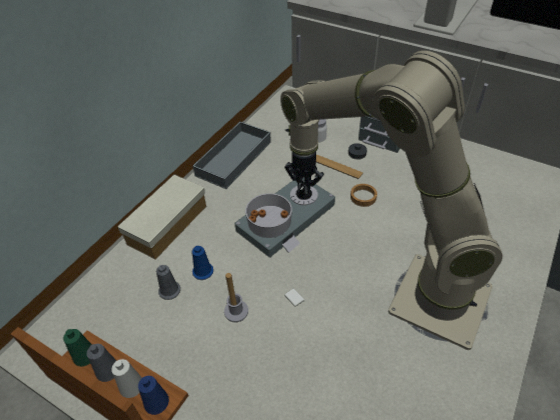

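```bash
python3 -c "
from workcell import manip
print(manip.hand_in())"
```

```text
the job is handed in; nothing more can be done
None
```

I stirred the beads, stood the rod back in its holder, and turned the dial to the third stop. I handed in while still gripping it there, at about 34 s of the 72 s allowed; no verdict was reported.

**Stirring:** I did about two and a half wide rounds with the foot 5–13 mm above the hopper floor. The centre bead had hardly moved, so I went back in, pushed it aside and did another round. After that, at most one starting spot still had a bead on it, so every pair has at least one bead shifted by 15 mm or more.
- During stirring the rod swung slightly in the grip, and near the end the tool tilted about 3° against a cluster of beads. I corrected the tilt before returning the rod.

**Rod:** the arm felt the holder's floor at 3.6 N before I let go. The last top and side pictures show the rod standing upright in the holder.

**Dial:** I counted the clicks by the torque easing near 18°, 43° and 67°.
- The measured turn was 71.75° (1.252 rad, stop 3 is 1.257), held for 0.9 s.
- The pointer sits on the fourth line, counting rest as the first.
- The grip was set to 60 N.

**Everything else:** the last top picture shows all six beads in the hopper. I saw no movement of the other things on the table, though the jar and weight were partly hidden in the side view. None of the checks failed; the positions measured from the two cameras differed by about 2 mm, which is within the stated calibration.

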